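Put away spare meter cover plates behind the sliding sash

TASK

Raise the dust cabinet's clear sash fully by its red handle, then pull the tray fully out by its yellow grip and stack every blue cover plate in one square pile on the tray's black pad, lengthways along the pad, with a brown separator sheet squarely between each plate and the next so that no two plates touch. Then push the tray fully home and lower the sash gently until it is shut, leaving the plates piled as they were; a sheet that is not needed may stay out on the ledge, and leave the tester pen, lantern, dish and key tray alone.

Things in the scene. Friction and masses are not known exactly. Their poses are not given: they have to be found in the camera images.
- cabinet: low grey sheet-metal dust cabinet, 226 mm wide (its x), 140 mm deep (its y from 0 to +0.141), clear roof at 117 mm, fixed to the ledge. Its front faces its own -y (to the robot's right). Origin on the ledge (z = 0) at the middle of the sash plane. Two aluminium guide posts 200 mm high stand at x = -116 and +116 mm on the sash plane. Cabinet position and yaw vary
- sash (a joint): height of the clear vertical sliding sash, m: 0 = shut, 0.10 = fully raised. Balanced: stays where it is left; takes about 8 N to lift and 3 N to lower. Bottom edge 16 mm above the ledge when shut
- sash_handle (a point): centre of the red bar handle along the sash's top edge, 110 mm long (cabinet x), 16 mm thick (cabinet y), 26 mm high; 148 mm above the ledge when shut, 248 mm when raised; rises with the sash; free from above and on both sides
- tray (a joint): how far the flat aluminium tray is pulled out along the cabinet's -y, m: 0 = home inside, 0.215 = fully out. Stays where it is left, moves with about 3 N
- tray_grip (a point): point in the yellow upright grip on the tray's front end, 12 mm below the grip's top: a plate 60 mm long (cabinet x), 12 mm thick (cabinet y), from 8 to 56 mm above the ledge; 90 mm in front of the sash plane with the tray home, 305 mm when out. Moves with the tray; take it from above
- tray_pad (a point): centre of the top of the black 100 x 50 mm pad inlaid flush in the tray, 12 mm above the ledge, x along its length; 45 mm behind the sash plane with the tray home, 170 mm in front of it when out. The tray there is flat, 140 x 145 mm
- plate1: blue painted aluminium cover plate, 100 x 50 x 8 mm (its x, y, z), about 110 g, white patch on top; origin at the centre of its underside, x along its length. Starts flat on the ledge to the robot's right. Two or all three of the plates are there; an absent one has no pose
- plate2: blue painted aluminium cover plate, 100 x 50 x 8 mm (its x, y, z), about 110 g, white patch on top; origin at the centre of its underside, x along its length. Starts flat on the ledge to the robot's right. Two or all three of the plates are there; an absent one has no pose
- plate3: blue painted aluminium cover plate, 100 x 50 x 8 mm (its x, y, z), about 110 g, white patch on top; origin at the centre of its underside, x along its length. Starts flat on the ledge to the robot's right. Two or all three of the plates are there; an absent one has no pose
- sheet1: brown pressboard separator sheet, rigid, 100 x 50 x 6 mm (its x, y, z), about 36 g; origin at the centre of its underside, x along its length. Starts flat on the ledge among the plates
- sheet2: brown pressboard separator sheet, rigid, 100 x 50 x 6 mm (its x, y, z), about 36 g; origin at the centre of its underside, x along its length. Starts flat on the ledge among the plates
- pen: yellow voltage tester pen lying on the ledge, 135 mm long, 16 mm thick; leave alone
- lantern: blue plastic lantern with a red press button, 80 mm across, 160 mm high, origin under its centre; leave alone
- dish: small white ceramic dish, 90 mm across, 28 mm high, origin under its centre; leave alone
- keytray: shallow aluminium key ring tray, 90 x 120 x 16 mm, origin under its centre; leave alone
Not all that is in view belongs to the job. Leave any green or pink look-alike of the sheet2 alone. Leave any green or turquoise look-alike of the sheet1 alone.

How it is judged:
By the outcome, as a careful person would: the job done as asked, in the order asked, and still so for the second after the job is handed in, with the robot touching nothing.
Of plate1, plate2, plate3 only 2 to 3 are there at a start; the rules pass over those that are not, and their reading is None.
At some moment in a run one of plate1, plate2, plate3, sheet1, sheet2 may be knocked a few centimetres aside while the robot is not near it.
Once in a run the grip may slacken for a moment while it holds something.
It also fails if it takes over 210 s, if anything falls off the work surface, if the arm or the gripper's body presses on something with over 40 N, if the wrist force passes 120 N, or if a joint passes its speed limit or range.

ROBOT

A 6-joint arm with a two-finger parallel gripper is mounted at the origin on the work surface. World frame = base frame: x ahead of the robot, y to its left, z up, the work surface at z = 0. Lengths are in mm, angles in rad, forces in N, time in s.
With the tool pointing down it reaches from about 350 to 875 mm from the base axis. Payload 4.2 kg.
Tool frame: the origin (TCP) lies midway between the tips of the shut fingers; the grasp point (between the pads) lies 19 mm behind it; z points along the fingers, y is the direction in which the jaws open and shut (so a half turn about z gives the same grasp; the last joint's range is limited). The gripper opens to 85 mm and grips with 20 to 120 N. Pads are 22 mm wide; open, the fingers measure 114 mm over their backs; the gripper's body (76 mm by 85 mm) begins 54 mm behind the grasp point. The pads swing forward as they close: fully open they stand 13 mm farther back than shut.
Start: joints at [1.452, 0.385, 0.008, 0, -1.194, -0.259], TCP at [230.515, 580.915, 231.312] pointing down, gripper open.
Joint ranges: [-3.14, 3.14], [-1.21, 2.06], [-1.07, 1.41], [-3.16, 2.05], [-2.99, -0.16], [-3.1, 3.1]. Speed limits (rad/s): [2.79, 2.79, 3.14, 3.14, 3.14, 3.14].

INTERFACE

Orientations are given as a unit quaternion [x, y, z, w].
In Python, from bench import arm gives the robot as it stands.
- The arm moves only by the tool send_rows, never from a script. Its arguments are lists of equal length, an entry for each row: "translation": the shift along the tool's x, y, z in mm, a list of three; "dr": the turn, a rotation vector about the tool's x, y, z in degrees, a list of three; "grip": the finger opening in mm, from 0 to 85.4. In form: {"translation": [[dx, dy, dz], ...], "dr": [[ax, ay, az], ...], "grip": [grip, ...]}. A call has exactly 5 rows; each row shifts and turns the commanded pose from where the row before left it, along the tool's axes as they then stand; what a row does not reach is not made up. A row lasts 1/8 s, in which the tool goes at most 62.5 mm and 10.7 degrees, less where a joint would pass 70% of its speed; a pose out of reach is approached as far as the arm can. A call with a gripper value outside its range is refused whole. The fingers move at their own pace and stop on an object; the grip force is fixed at half the most. Time passes only in rows, so rows that do not move let the fingers close, or fill a call up. It gives the time, the measured TCP pose, the force and the opening at its end, in the units of the state.
- arm.read_state(): the state, without advancing time (a new reading comes with each control period).
- arm.get_image(name): name is "scene" or "top"; returns the picture (384x512x3 uint8, red, green, blue); there is no depth.
- arm.camera_info(name): a dict with "fx", "fy", "cx", "cy" (pixels), "D" ([k1, k2, p1, p2, k3] as OpenCV has them; the pictures are not rectified), "cam_to_world" (4x4, takes a point from camera to world coordinates). Camera axes: x right, y down, z forward; pixel columns grow to the right and rows downward; lengths in mm; the calibration is good to about 2 mm. A picture is of the moment at which its call begins. camera_info takes no time and is no camera call.
- arm.job_done(): hands the job in, once; it reports no verdict.
Trained networks look in the newest picture that a camera, given by its name, has taken for a name from the list of things; names that differ only in an ending like _2 or _b are one class to them, and where a whole thing is asked for, a point or a joint stands for the part that bears it (a point fixed in the world has none). Each returns a list of dicts, best first, with "confidence" (0 to 1); they miss things now and then, are a little off and sometimes report something else, mostly with a low value. They report only what shows in the picture. A call takes as long as a camera call. They do not tell look-alikes from the thing itself.
- arm.search_frame(thing, camera): "xyz" ([x, y, z] in mm, in world coordinates, good to about 4 mm: the middle of the surface that is visible of it).
- arm.place_of(thing, camera): "xyz" ([x, y, z] in mm, in world coordinates, good to about 4 mm: a listed point, or the origin of a listed thing).
The state is a dict: "clock": time; "joints": joint angles; "joint_vel": joint speeds; "joint_efforts": joint torques, N m; "position": TCP position; "ee_rot": TCP orientation; "contact_force": force on the tool from outside, world axes, zero at the start; "wrist_torque": the same for the moment, N m; "gripper_width": finger opening in mm.
Only numpy, scipy, OpenCV 4.12 (cv2) and the standard library are available. Lean on these libraries where they do the work, as an engineer would, in place of code of your own. Each camera call takes 0.05 s, during which the arm holds its last target.

## Working session

There is one attempt and no reset: what is moved stays moved. The work goes in short steps, Python scripts to look and compute and a tool call to move; the robot and the scene stay as the last step left them, time stands still between calls to the robot, and variables do not carry over. Pictures are saved under pics/ and viewed, and the job is handed in when it is done.

Besides the shell and the picture viewer there is one more tool, called by a JSON object that holds its "method" and its "body". send_rows: Moves the arm, as the interface text tells. Its arguments: {"type":"object","properties":{"translation":{"type":"array"},"dr":{"type":"array"},"grip":{"type":"array"}},"required":["translation","dr","grip"]}

```bash
ls; mkdir -p pics; python3 - <<'E'
from bench import arm
import cv2
s=arm.read_state(); print(s)
for n in ("scene","top"):
    im=arm.get_image(n); cv2.imwrite(f"pics/{n}0.png",cv2.resize(im[:,:,::-1],(800,600)))
    print(n,arm.camera_info(n))
E
```

```text
pics
{'clock': 0.0, 'joints': array([ 1.45162537e+00,  3.85591228e-01,  6.58628199e-03, -5.08160835e-04,
       -1.19400617e+00, -2.58599399e-01]), 'joint_vel': array([-0.00091669, -0.00129057,  0.00049246,  0.00170249, -0.00066235,
       -0.00161324]), 'joint_efforts': array([ 2.00638839e-03, -3.92291522e+01,  1.88404280e+01,  4.18596804e+00,
       -4.49829284e-03, -6.56410286e-07]), 'position': array([230.29310969, 580.37667162, 230.18383067]), 'ee_rot': array([ 9.82195932e-01, -1.87855978e-01, -1.58440888e-04,  1.12115412e-03]), 'contact_force': array([-0.36265187, -0.35673057,  0.47373493]), 'wrist_torque': array([0.03612862, 0.00680825, 0.02939375]), 'gripper_width': 85.19214801643211}
scene {'fx': 382.6895675587991, 'fy': 382.6895675587991, 'cx': 259.4724211879188, 'cy': 189.49042971955015, 'D': array([-0.1119498,  0.       ,  0.       ,  0.       ,  0.       ]), 'cam_to_world': array([[ 1.35348896e-01,  7.60550408e-01, -6.35014767e-01,
         1.17504562e+03],
       [ 9.90759237e-01, -9.82224179e-02,  9.35333666e-02,
        -1.83002235e+02],
       [ 8.76415434e-03, -6.41806384e-01, -7.66816638e-01,
         8.98917740e+02],
       [ 0.00000000e+00,  0.00000000e+00,  0.00000000e+00,
         1.00000000e+00]])}
top {'fx': 354.90552885652966, 'fy': 354.90552885652966, 'cx': 250.66226414870997, 'cy': 186.60405626798268, 'D': array([-0.06656615,  0.        ,  0.        ,  0.        ,  0.        ]), 'cam_to_world': array([[-2.25707293e-02, -9.88405326e-01,  1.50151505e-01,
         3.86423621e+02],
       [-9.99707838e-01,  2.36131574e-02,  5.16302223e-03,
        -8.76367630e+01],
       [-8.64870977e-03, -1.49991103e-01, -9.88649518e-01,
         1.08569704e+03],
       [ 0.00000000e+00,  0.00000000e+00,  0.00000000e+00,
         1.00000000e+00]])}
```

View pics/scene0.png

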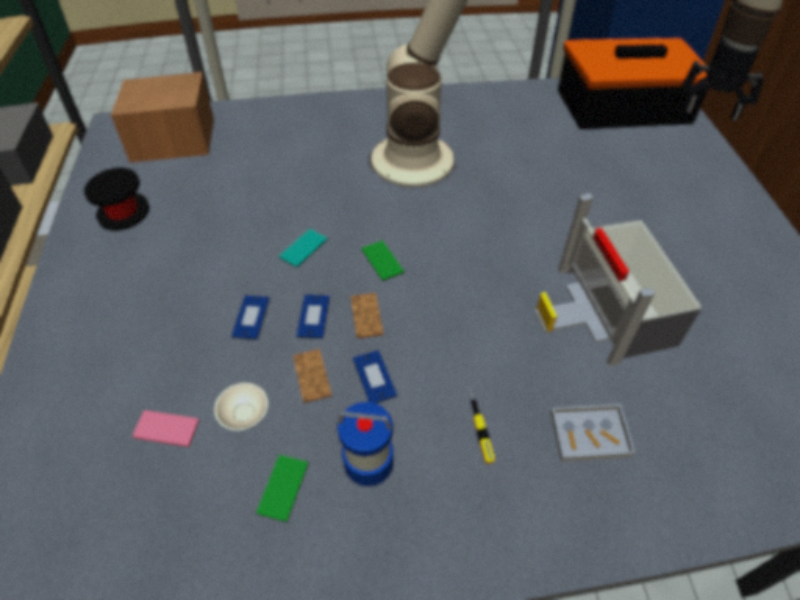

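View pics/top0.png

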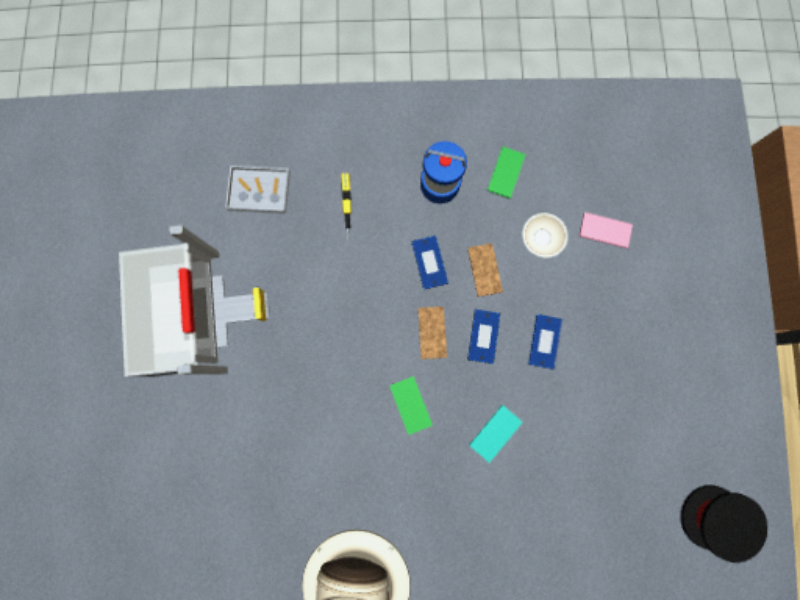

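```bash
cat > h.py <<'E'
from bench import arm
import cv2, numpy as np
from scipy.spatial.transform import Rotation as Ro
def cam(n):
    c=arm.camera_info(n); K=np.array([[c['fx'],0,c['cx']],[0,c['fy'],c['cy']],[0,0,1.]]); return K,np.array(c['D']),np.array(c['cam_to_world'])
def pix2w(n,px,z):
    K,D,T=cam(n); px=np.asarray(px,float).reshape(-1,1,2)
    u=cv2.undistortPoints(px,K,D).reshape(-1,2); d=np.c_[u,np.ones(len(u))]@T[:3,:3].T; o=T[:3,3]
    return o+d*((z-o[2])/d[:,2])[:,None]
def w2pix(n,p):
    K,D,T=cam(n); Ti=np.linalg.inv(T); r,_=cv2.Rodrigues(Ti[:3,:3])
    return cv2.projectPoints(np.asarray(p,float).reshape(-1,3),r,Ti[:3,3],K,D)[0].reshape(-1,2)
RANGES={'blue':((105,120,40),(125,255,255)),'brown':((8,60,60),(20,220,230)),'yellow':((22,120,120),(34,255,255)),'red':((0,180,120),(4,255,255)),'green':((50,120,60),(75,255,255))}
def blobs(n,im,col,z,amin=150):
    hsv=cv2.cvtColor(im,cv2.COLOR_RGB2HSV); m=cv2.inRange(hsv,*map(np.array,RANGES[col]))
    if col=='red': m|=cv2.inRange(hsv,np.array((176,180,120)),np.array((180,255,255)))
    m=cv2.morphologyEx(m,cv2.MORPH_CLOSE,np.ones((3,3)))
    out=[]
    for c in cv2.findContours(m,cv2.RETR_EXTERNAL,cv2.CHAIN_APPROX_NONE)[0]:
        if cv2.contourArea(c)<amin: continue
        w=pix2w(n,c.reshape(-1,2),z)[:,:2].astype(np.float32)
        (cx,cy),(a,b),_=r=cv2.minAreaRect(w); q=cv2.boxPoints(r)
        e=q[1]-q[0]; f=q[2]-q[1]; L=e if np.hypot(*e)>np.hypot(*f) else f
        M=cv2.moments(c); pc=(M['m10']/M['m00'],M['m01']/M['m00'])
        print(n,col,'px',np.round(pc,1),'ctr',np.round((cx,cy),1),'mom',np.round(pix2w(n,pc,z)[0,:2],1),'size',np.round(sorted((a,b)),1),'yaw',round(np.degrees(np.arctan2(L[1],L[0]))%180,1))
        out.append((cx,cy))
    return out
# tool yaw convention: angle (deg) of tool y axis (jaw direction) in world xy, tool down
def goal_R(jaw):
    a=np.radians(jaw); y=np.array([np.cos(a),np.sin(a),0]); z=np.array([0,0,-1.]); x=np.cross(y,z)
    return np.c_[x,y,z]
def delta(p,jaw,grasp=False):
    s=arm.read_state(); R=Ro.from_quat(s['ee_rot']).as_matrix()
    j0=np.degrees(np.arctan2(R[1,1],R[0,1]))
    j=min((jaw+180*k for k in range(-3,4)),key=lambda v:abs(v-j0))
    return s,R,j0,j
def plan(p,jaw):
    """world target TCP p, jaw angle; prints shift in present tool axes, shift in turned axes, turn"""
    s,R,j0,j=delta(p,jaw); G=goal_R(j)
    dw=np.array(p)-s['position']
    print('t',round(s['clock'],2),'pos',np.round(s['position'],1),'jaw',round(j0,1),'w',round(s['gripper_width'],1),'F',np.round(s['contact_force'],1),'j6',round(s['joints'][5],2))
    print(' dworld',np.round(dw,1),'| in present tool',np.round(R.T@dw,1),'| in goal tool',np.round(G.T@dw,1),'| rotvec deg',np.round(np.degrees(Ro.from_matrix(R.T@G).as_rotvec()),1))
E
python3 - <<'E'
from h import *
im=arm.get_image('top')
blobs('top',im,'blue',8);blobs('top',im,'brown',6);blobs('top',im,'yellow',56,60);blobs('top',im,'red',161,40)
im2=arm.get_image('scene')
blobs('scene',im2,'blue',8);blobs('scene',im2,'brown',6);blobs('scene',im2,'yellow',56,60);blobs('scene',im2,'red',161,40)
for c in('scene','top'):
  for t in('sash_handle','tray_grip','tray_pad','cabinet'):
    print(c,t,[(np.round(d['xyz'],1),round(d['confidence'],2)) for d in arm.place_of(t,c)])
for t in('plate1','sheet1'):
    print(t,[(np.round(d['xyz'],1),round(d['confidence'],2)) for d in arm.place_of(t,'top')])
plan([500,250,300],0)
E
```

```text
top blue px [348.5 218.2] ctr [ 446.2 -377.1] mom [ 446.  -377.1] size [49.9 99. ] yaw 167.2
top blue px [309.4 215. ] ctr [ 459.1 -258.6] mom [ 458.8 -258.5] size [50.  99.7] yaw 169.6
top blue px [274.7 167.5] ctr [ 609.  -157.6] mom [ 608.2 -157.7] size [49.5 99.3] yaw 12.8
top blue px [283.1 109.3] ctr [ 795.9 -193.2] mom [ 796.7 -191. ] size [ 87.8 133.5] yaw 172.1
top brown px [225.9 370. ] ctr [14.5  2.5] mom [13.4  2. ] size [ 28.5 123.3] yaw 85.2
top brown px [507.6 242.4] ctr [ 363.2 -864.9] mom [ 356. -876.] size [ 46.9 136.4] yaw 173.3
top brown px [276.3 212.7] ctr [ 469.  -158.4] mom [ 468.4 -158.3] size [ 50.2 100. ] yaw 1.9
top brown px [310.  172.4] ctr [ 591.  -266.8] mom [ 590.5 -266.9] size [ 50.1 100.5] yaw 9.0
top brown px [499.5 140.2] ctr [ 674.2 -878.7] mom [ 683.2 -891.3] size [106.7 449.3] yaw 171.4
top yellow px [164.8 193.8] ctr [528.7 168.8] mom [527.4 170.8] size [18.4 58. ] yaw 5.2
top red px [118.3 191.9] ctr [521.5 270.2] mom [521.1 270.1] size [ 15.2 109.1] yaw 5.5
scene blue px [235.9 272.3] ctr [ 680.4 -173.3] mom [ 705.7 -172.4] size [ 93.4 254.3
[... 2161 characters left out ...]
9)]
top cabinet [(array([517.9, 267.8,   5. ]), 0.83), (array([511.8, 307.9,  14.3]), 0.25)]
plate1 [(array([ 443.1, -375.4,    3.3]), 0.84), (array([ 608.8, -155.9,   -0.9]), 0.77), (array([ 458.3, -258.2,   -0. ]), 0.63)]
sheet1 [(array([ 667.5, -516.6,   -1.9]), 0.95), (array([ 790.2, -317.5,   -4.5]), 0.94), (array([ 2.711e+02, -2.746e+02, -1.000e-01]), 0.8), (array([ 592.3, -261.1,   -1.1]), 0.63), (array([ 468. , -156. ,    6.7]), 0.6), (array([ 326.9, -107.4,    0. ]), 0.59)]
t 0.7 pos [230.5 580.9 231.3] jaw -111.6 w 85.5 F [ 0.3 -0.7  0.4] j6 -0.26
 dworld [ 269.5 -330.9   68.7] | in present tool [372.6 208.1 -68.7] | in goal tool [ 330.9 -269.5  -68.7] | rotvec deg [-0.   0.  68.4]
```

```bash
cat >> h.py <<'E'
def blob1(n,im,col,near,z,r=150):
    """centroid + contour of the coloured blob nearest to world point near"""
    hsv=cv2.cvtColor(im,cv2.COLOR_RGB2HSV); m=cv2.inRange(hsv,*map(np.array,RANGES[col]))
    if col=='red': m|=cv2.inRange(hsv,np.array((176,180,120)),np.array((180,255,255)))
    c0=w2pix(n,[near])[0]; best=None
    for c in cv2.findContours(m,cv2.RETR_EXTERNAL,cv2.CHAIN_APPROX_NONE)[0]:
        if len(c)<10: continue
        d=np.hypot(*(c.reshape(-1,2).mean(0)-c0))
        if best is None or d<best[0]: best=(d,c)
    return best[1]
def boxmask(n,pts):
    m=np.zeros((384*4,512*4),np.uint8); p=w2pix(n,pts); h=cv2.convexHull(((p+.5)*4).astype(np.int32)); cv2.fillConvexPoly(m,h,1); return m
def feat(n,pts):
    p=w2pix(n,pts).astype(np.float32); h=cv2.convexHull(p); M=cv2.moments(h); c=np.array([M['m10'],M['m01']])/M['m00']; q=h.reshape(-1,2)
    return np.r_[c,c,q.min(0),q.max(0)]
def cfeat(c):
    h=cv2.convexHull(c.astype(np.float32)); M=cv2.moments(h); p=np.array([M['m10'],M['m01']])/M['m00']; q=h.reshape(-1,2)
    return np.r_[p,p,q.min(0)-.5,q.max(0)+.5]
def box(cx,cy,z0,z1,lx,ly,yaw):
    a=np.radians(yaw); ex=np.array([np.cos(a),np.sin(a)]); ey=np.array([-ex[1],ex[0]])
    return [[*(np.array([cx,cy])+ex*i*lx/2+ey*j*ly/2),z] for i in(-1,1) for j in(-1,1) for z in(z0,z1)]
E
python3 - <<'E'
from h import *
from scipy.optimize import least_squares
ims={n:arm.get_image(n) for n in('scene','top')}
C={(n,c):cfeat(blob1(n,ims[n],c,nr,0)) for n in ims for c,nr in(('red',(519,268,155)),('yellow',(527,175,40)))}
def cab(v):
    x,y,yaw,s,t=v; a=np.radians(yaw); ey=np.array([-np.sin(a),np.cos(a)]); g=np.array([x,y])-ey*(90+t)
    return {'red':box(x,y,135+s,161+s,110,16,yaw),'yellow':box(*g,8,56,60,12,yaw)}
f=lambda v:np.concatenate([feat(n,cab(v)[c])-C[n,c] for n,c in C])
r=least_squares(f,[518,268,5.5,5,0]); print(np.round(r.x,2),np.round(r.fun,1))
for n in('scene','top'):
  for t in('lantern','dish','pen','sheet1'):
    print(n,t,[(np.round(d['xyz'],0),round(d['confidence'],2)) for d in arm.place_of(t,n)][:3])
s=ims['scene'];
a=cv2.resize(s[190:265,150:260][:,:,::-1],(440,300)); b=cv2.resize(s[130:240,330:460][:,:,::-1],(354,300))
cv2.imwrite('pics/crop1.png',np.hstack([a,b]))
plan([*r.x[:2],148+r.x[3]-19],90+r.x[2])
E
```

```text
[516.12 269.29   5.5    5.     0.  ] [-2.5  4.5 -2.5  4.5 -4.3  1.  -0.1  8.  -0.8  0.3 -0.8  0.3 -2.9 -1.3
  1.7  1.3  1.2  2.   1.2  2.  -0.9  1.3  3.1  2.7 -1.4  1.5 -1.4  1.5
 -2.5  1.  -0.9  3.1]
scene lantern [(array([ 770., -179.,   -4.]), 0.56)]
scene dish [(array([ 652., -381.,   -0.]), 0.77)]
scene pen [(array([729.,   9.,  -1.]), 0.6)]
scene sheet1 [(array([ 468., -155.,    1.]), 0.91), (array([ 792., -320.,   -1.]), 0.75), (array([ 329., -112.,    3.]), 0.67)]
top lantern [(array([770., 194.,  -2.]), 0.7), (array([ 771., -182.,    1.]), 0.63)]
top dish [(array([ 651., -384.,    0.]), 0.85)]
top pen [(array([729.,  11.,   2.]), 0.65), (array([766., 192.,   2.]), 0.5)]
top sheet1 [(array([ 462., -157.,    4.]), 0.96), (array([ 666., -516.,    1.]), 0.91), (array([ 274., -272.,    2.]), 0.88)]
t 1.2 pos [230.5 580.9 231.3] jaw -111.6 w 85.4 F [-0.9 -0.  -0.3] j6 -0.26
 dworld [ 285.6 -311.6  -97.3] | in present tool [380.4 184.3  97.3] | in goal tool [254.4 337.6  97.3] | rotvec deg [  0.    0.  -27.1]
```

View pics/crop1.png

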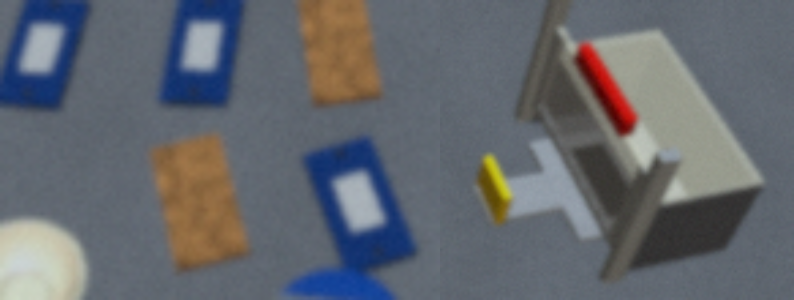

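```bash
cat >> h.py <<'E'
from scipy.optimize import least_squares
def cab(v):
    x,y,yaw,s,t=v; a=np.radians(yaw); ey=np.array([-np.sin(a),np.cos(a)]); g=np.array([x,y])-ey*(90+t)
    return {'red':box(x,y,135+s,161+s,110,16,yaw),'yellow':box(*g,8,56,60,12,yaw)}
def fitcab(x0,cams=('scene','top'),ims=None):
    ims=ims or {n:arm.get_image(n) for n in cams}
    b=cab(x0); C={(n,c):cfeat(blob1(n,ims[n],c,np.mean(b[c],0),0)) for n in cams for c in('red','yellow')}
    f=lambda v:np.concatenate([feat(n,cab(v)[c])-C[n,c] for n,c in C])
    r=least_squares(f,x0,diff_step=2e-3,x_scale=[1,1,.5,1,1],loss='soft_l1'); print('cab x,y,yaw,sash,tray',np.round(r.x,2)); print(np.round(r.fun,1)); return r.x
E
python3 - <<'E'
from h import *
ims={n:arm.get_image(n) for n in('scene','top')}
x=fitcab([518,268,5.5,10,2.],ims=ims)
for n in ims: fitcab([518,268,5.5,10,2.],(n,),ims)
plan([*x[:2],148+x[3]-19],90+x[2])
E
```

```text
cab x,y,yaw,sash,tray [ 5.2086e+02  2.6662e+02  3.2400e+00  2.5860e+01 -2.6000e-01]
[-0.8  0.6 -0.8  0.6 -2.3 -3.2  1.2  4.3 -1.6  0.7 -1.6  0.7 -3.3 -1.
  0.5  1.7 -0.7 -0.8 -0.7 -0.8 -2.1 -1.9  0.5  0.2 -0.5  1.  -0.5  1.
 -1.2  0.7 -0.5  2.7]
cab x,y,yaw,sash,tray [529.46 262.32  -3.94  37.54  -9.77]
[-0.1  0.  -0.1  0.   0.5 -4.  -0.2  3.9 -0.1 -0.  -0.1 -0.  -0.6 -1.6
  0.9  0.9]
cab x,y,yaw,sash,tray [526.12 284.33   1.78 -25.44  19.32]
[ 0.1  0.   0.1  0.  -0.7  0.1  0.5 -0.1  0.2 -0.2  0.2 -0.2 -0.3 -0.5
 -0.1  1.5]
t 1.3 pos [230.5 580.9 231.3] jaw -111.6 w 85.0 F [ 0.2  0.6 -0. ] j6 -0.26
 dworld [ 290.3 -314.3  -76.5] | in present tool [385.8 185.   76.5] | in goal tool [272.1 330.2  76.5] | rotvec deg [ -0.   -0.  -24.9]
```

{"method": "send_rows", "body": {"translation": [[0,0,-5],[0,0,-5],[0,0,-5],[30,40,0],[30,40,0]], "dr": [[0,0,-9],[0,0,-9],[0,0,-9],[0,0,0],[0,0,0]], "grip": [85,85,85,85,85]}}

```text
clock: 1.92
position: [298.1, 506.3, 246.2]
ee_rot: [0.999, 0.047, 0.0, 0.0]
contact_force: [0.3, -0.6, 0.9]
gripper_width: 85.0
```

{"method": "send_rows", "body": {"translation": [[33,43,0],[33,43,0],[33,43,0],[33,43,0],[33,43,0]], "dr": [[0,0,0],[0,0,0],[0,0,0],[0,0,0],[0,0,0]], "grip": [85,85,85,85,85]}}

```text
clock: 2.55
position: [483.1, 306.8, 246.6]
ee_rot: [0.999, 0.047, 0.0, -0.0]
contact_force: [0.1, 0.9, -0.8]
gripper_width: 84.8
```

```bash
python3 -c "
from h import *
plan([520,266.5,145],95.5)"
```

```text
t 2.55 pos [483.1 306.8 246.6] jaw -84.6 w 84.8 F [ 0.1  0.9 -0.8] j6 0.82
 dworld [  36.9  -40.3 -101.6] | in present tool [ 32.9  43.7 101.6] | in goal tool [ 32.8  43.7 101.6] | rotvec deg [-0.  -0.  -0.1]
```

{"method": "send_rows", "body": {"translation": [[33,44,0],[0,0,25],[0,0,25],[0,0,25],[0,0,26]], "dr": [[0,0,0],[0,0,0],[0,0,0],[0,0,0],[0,0,0]], "grip": [85,85,85,85,85]}}

```text
clock: 3.18
position: [519.2, 267.4, 144.7]
ee_rot: [0.999, 0.047, 0.0, -0.0]
contact_force: [-0.2, 0.5, 0.4]
gripper_width: 85.1
```

{"method": "send_rows", "body": {"translation": [[0,0,0],[0,0,0],[0,0,0],[0,0,0],[0,0,0]], "dr": [[0,0,0],[0,0,0],[0,0,0],[0,0,0],[0,0,0]], "grip": [10,10,10,10,10]}}

```text
clock: 3.8
position: [519.4, 268.0, 146.4]
ee_rot: [0.999, 0.047, 0.001, -0.001]
contact_force: [-0.6, 1.0, 3.2]
gripper_width: 14.8
```

```bash
python3 -c "
from h import *
plan([520,266.5,245],95.5)
for n in('scene','top'):
  im=arm.get_image(n);cv2.imwrite(f'pics/{n}1.png',cv2.resize((im[100:300,260:512] if n=='scene' else im[100:300,50:302])[:,:,::-1],(630,500)))"
```

```text
t 3.8 pos [519.4 268.  146.4] jaw -84.6 w 14.8 F [-0.6  1.   3.2] j6 0.91
 dworld [ 0.6 -1.5 98.6] | in present tool [  0.6   1.5 -98.6] | in goal tool [  0.4   1.6 -98.6] | rotvec deg [-0.1 -0.1 -0.1]
```

View pics/scene1.png

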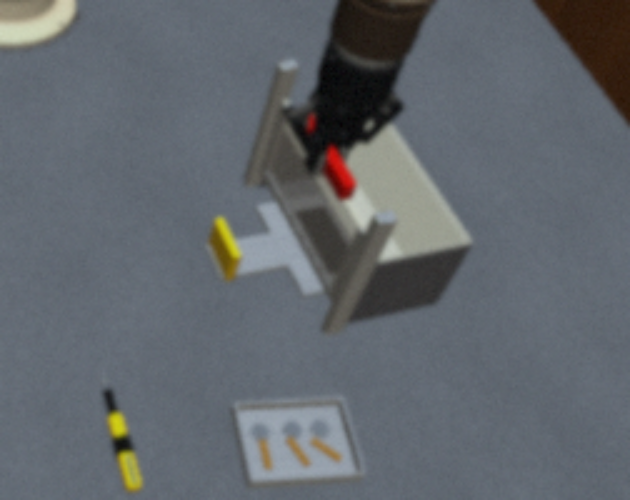

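{"method": "send_rows", "body": {"translation": [[0,0,-10],[0,0,-15],[0,0,-15],[0,0,-15],[0,0,-15]], "dr": [[0,0,0],[0,0,0],[0,0,0],[0,0,0],[0,0,0]], "grip": [5,5,5,5,5]}}

```text
clock: 4.53
position: [519.3, 268.0, 214.2]
ee_rot: [0.999, 0.047, -0.0, -0.0]
contact_force: [4.2, 3.7, -7.9]
gripper_width: 15.2
```

{"method": "send_rows", "body": {"translation": [[0,0,-5],[0,0,-3],[0,0,-2],[0,0,0],[0,0,0]], "dr": [[0,0,0],[0,0,0],[0,0,0],[0,0,0],[0,0,0]], "grip": [5,5,5,5,5]}}

```text
clock: 5.15
position: [519.3, 268.0, 224.4]
ee_rot: [0.999, 0.047, 0.0, -0.0]
contact_force: [4.9, 2.2, -6.3]
gripper_width: 15.2
```

{"method": "send_rows", "body": {"translation": [[0,0,-2],[0,0,-2],[0,0,-2],[0,0,0],[0,0,0]], "dr": [[0,0,0],[0,0,0],[0,0,0],[0,0,0],[0,0,0]], "grip": [5,5,5,5,5]}}

```text
clock: 5.78
position: [519.3, 268.0, 227.7]
ee_rot: [0.999, 0.046, -0.001, -0.0]
contact_force: [7.2, 4.4, -15.1]
gripper_width: 15.2
```

{"method": "send_rows", "body": {"translation": [[0,0,-2],[0,0,-1],[0,0,0],[0,0,0],[0,0,0]], "dr": [[0,0,0],[0,0,0],[0,0,0],[0,0,0],[0,0,0]], "grip": [5,5,5,5,5]}}

```text
clock: 6.4
position: [519.2, 268.0, 227.8]
ee_rot: [0.999, 0.046, -0.002, 0.0]
contact_force: [12.3, 4.5, -24.8]
gripper_width: 14.7
```

{"method": "send_rows", "body": {"translation": [[0,0,4],[0,0,0],[0,0,0],[0,0,0],[0,0,0]], "dr": [[0,0,0],[0,0,0],[0,0,0],[0,0,0],[0,0,0]], "grip": [5,5,50,50,50]}}

```text
clock: 7.02
position: [518.9, 267.2, 231.1]
ee_rot: [0.999, 0.047, 0.0, -0.0]
contact_force: [0.1, 0.2, 0.0]
gripper_width: 49.8
```

{"method": "send_rows", "body": {"translation": [[0,0,-15],[0,0,-30],[0,0,-30],[0,0,0],[0,0,0]], "dr": [[0,0,0],[0,0,0],[0,0,0],[0,0,0],[0,0,0]], "grip": [50,50,50,50,50]}}

```text
clock: 7.65
position: [518.7, 267.3, 305.5]
ee_rot: [0.999, 0.047, -0.0, -0.0]
contact_force: [0.7, 0.1, 0.1]
gripper_width: 50.1
```

```bash
python3 -c "
from h import *
import numpy as np
a=np.radians(5.5)
g=np.array([519.3,268])-90*np.array([-np.sin(a),np.cos(a)])
print(g)
plan([*g,25],95.5)
for n in('scene','top'):
  im=arm.get_image(n);cv2.imwrite(f'pics/{n}2.png',cv2.resize((im[60:260,260:512] if n=='scene' else im[100:300,50:302])[:,:,::-1],(630,500)))
  blobs(n,im,'red',261,40);blobs(n,im,'yellow',56,40)
  print([(np.round(d['xyz'],1),round(d['confidence'],2)) for t in('sash_handle','tray_grip') for d in arm.place_of(t,n)[:1]])
"
```

```text
[527.92611773 178.41434215]
t 7.65 pos [518.7 267.3 305.5] jaw -84.7 w 50.1 F [0.7 0.1 0.1] j6 0.91
 dworld [   9.3  -88.9 -280.5] | in present tool [  1.   89.5 280.4] | in goal tool [  0.7  89.4 280.5] | rotvec deg [-0.   0.  -0.2]
scene red px [399.5 138.1] ctr [524.3 265.8] mom [525.2 266.1] size [ 16.7 109.5] yaw 4.0
scene yellow px [311.4 288. ] ctr [796.9   1.3] mom [796.5   1.2] size [16.2 39.5] yaw 2.3
scene yellow px [306.3 269.5] ctr [ 7.46e+02 -4.00e-01] mom [ 7.463e+02 -5.000e-01] size [15.9 25. ] yaw 0.5
scene yellow px [350.7 196.8] ctr [542.2 173.9] mom [537.1 174.3] size [18.3 83.6] yaw 175.7
[(array([517.3, 266.7, 246.2]), 0.59), (array([526.3, 176.5,  43.3]), 0.78)]
top red px [105.9 197.8] ctr [493.9 260.7] mom [493.  260.9] size [14.6 55.9] yaw 2.3
top yellow px [164.9 193.9] ctr [528.6 168.8] mom [527.2 170.7] size [18.4 57.6] yaw 5.2
top yellow px [220.9 116. ] ctr [761.9   4.5] mom [762.    3.2] size [15.2 32.1] yaw 179.5
[(array([523. , 267.8, 248.3]), 0.76), (array([523.9, 177.2,  40.6]), 0.76)]
```

View pics/scene2.png

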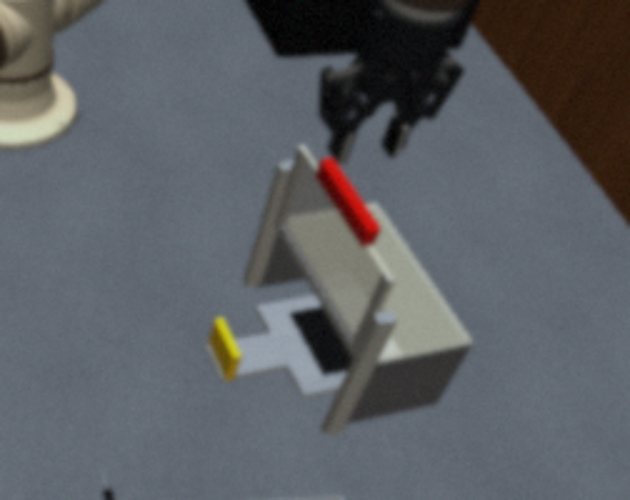

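{"method": "send_rows", "body": {"translation": [[0,45,0],[0,45,0],[0,0,40],[0,0,45],[0,0,45]], "dr": [[0,0,0],[0,0,0],[0,0,0],[0,0,0],[0,0,0]], "grip": [50,50,50,50,50]}}

```text
clock: 8.57
position: [527.4, 177.6, 174.1]
ee_rot: [0.999, 0.047, 0.0, -0.0]
contact_force: [0.2, 0.3, -0.6]
gripper_width: 50.1
```

{"method": "send_rows", "body": {"translation": [[0,0,45],[0,0,45],[0,0,35],[0,0,25],[0,0,0]], "dr": [[0,0,0],[0,0,0],[0,0,0],[0,0,0],[0,0,0]], "grip": [50,50,50,50,50]}}

```text
clock: 9.2
position: [526.1, 176.9, 23.2]
ee_rot: [0.999, 0.047, -0.002, 0.001]
contact_force: [0.7, -0.6, -0.4]
gripper_width: 50.2
```

{"method": "send_rows", "body": {"translation": [[0,0,0],[0,0,0],[0,0,0],[0,0,0],[0,0,0]], "dr": [[0,0,0],[0,0,0],[0,0,0],[0,0,0],[0,0,0]], "grip": [2,2,2,2,2]}}

```text
clock: 9.82
position: [528.3, 178.2, 26.9]
ee_rot: [0.999, 0.047, 0.001, -0.0]
contact_force: [-0.3, -0.8, 6.3]
gripper_width: 11.3
```

{"method": "send_rows", "body": {"translation": [[0,10,0],[0,25,0],[0,30,0],[0,30,0],[0,30,0]], "dr": [[0,0,0],[0,0,0],[0,0,0],[0,0,0],[0,0,0]], "grip": [2,2,2,2,2]}}

```text
clock: 10.45
position: [540.3, 53.9, 26.9]
ee_rot: [0.999, 0.047, 0.002, -0.001]
contact_force: [-1.6, 3.9, 5.5]
gripper_width: 11.2
```

{"method": "send_rows", "body": {"translation": [[0,30,0],[0,30,0],[0,15,0],[0,6,0],[0,4,0]], "dr": [[0,0,0],[0,0,0],[0,0,0],[0,0,0],[0,0,0]], "grip": [2,2,2,2,2]}}

```text
clock: 11.08
position: [548.4, -30.8, 26.9]
ee_rot: [0.999, 0.047, 0.002, -0.0]
contact_force: [-0.7, 3.2, 6.1]
gripper_width: 10.9
```

{"method": "send_rows", "body": {"translation": [[0,3,0],[0,3,0],[0,2,0],[0,0,0],[0,0,0]], "dr": [[0,0,0],[0,0,0],[0,0,0],[0,0,0],[0,0,0]], "grip": [2,2,2,2,2]}}

```text
clock: 11.7
position: [548.9, -35.7, 26.9]
ee_rot: [0.999, 0.047, 0.002, -0.002]
contact_force: [-3.5, 15.7, 7.7]
gripper_width: 11.0
```

{"method": "send_rows", "body": {"translation": [[0,-3,0],[0,0,0],[0,0,0],[0,0,-30],[0,0,-45]], "dr": [[0,0,0],[0,0,0],[0,0,0],[0,0,0],[0,0,0]], "grip": [2,60,60,60,60]}}

```text
clock: 12.32
position: [546.0, -36.8, 99.4]
ee_rot: [0.999, 0.046, -0.002, 0.0]
contact_force: [1.0, 0.2, 0.2]
gripper_width: 59.9
```

{"method": "send_rows", "body": {"translation": [[-20,50,-20],[-20,50,0],[-20,50,0],[-20,50,0],[0,0,0]], "dr": [[0,0,0],[0,0,0],[0,0,0],[0,0,0],[0,0,0]], "grip": [60,60,60,60,60]}}

```text
clock: 12.95
position: [484.6, -245.8, 119.7]
ee_rot: [0.999, 0.044, -0.001, -0.0]
contact_force: [-1.1, 0.2, -0.1]
gripper_width: 60.2
```

```bash
python3 - <<'E'
from h import *
RANGES['black']=((0,0,0),(180,255,45))
RANGES['green']=((50,100,60),(95,255,255))
ims={}
for n in('top','scene'):
  im=ims[n]=arm.get_image(n)
  cv2.imwrite(f'pics/{n}3.png',cv2.resize(im[:,:,::-1],(800,600)))
  print('PAD');blobs(n,im,'black',12,100);blobs(n,im,'blue',8);blobs(n,im,'brown',6,300);blobs(n,im,'yellow',56,60)
  for t in('tray_pad','tray_grip'): print(t,[(np.round(d['xyz'],1),round(d['confidence'],2)) for d in arm.place_of(t,n)[:2]])
plan([536,98.7,100],95.5)
E
```

```text
PAD
top black px [463.2 334.4] ctr [  91.5 -703.7] mom [  90.4 -703.2] size [124.7 175.1] yaw 61.7
top black px [309.5 206.3] ctr [ 484.3 -259.5] mom [ 484.7 -259.3] size [ 21.2 107.7] yaw 78.4
top black px [192.6 192.5] ctr [535.8  96.2] mom [535.4  96.1] size [45.6 95.8] yaw 5.6
top blue px [308.1 222.2] ctr [ 445.5 -256.1] mom [ 436.8 -253.5] size [50.  71.9] yaw 169.6
top blue px [348.6 219.6] ctr [ 445.9 -377.2] mom [ 441.7 -377.3] size [49.3 99.5] yaw 167.3
top blue px [283.1 109.3] ctr [ 795.9 -193. ] mom [ 796.6 -190.9] size [ 87.8 133.6] yaw 171.8
top brown px [221.7 348.4] ctr [66.4 12.2] mom [74.5 13.3] size [ 53.9 217.3] yaw 77.9
top brown px [342.7 181.8] ctr [ 560.3 -367.9] mom [ 558.7 -366.8] size [141.  141.9] yaw 132.7
top brown px [277.7 203.7] ctr [ 533.4 -162.8] mom [ 495.7 -163.3] size [ 48.7 229.9] yaw 177.9
top brown px [499.5 140.2] ctr [ 674.2 -878.7] mom [ 683.  -891.3] size [106.7 449.3] yaw 171.4
tray_pad [(array([535.1,  99.4,  15.9]), 0.79)]
tray_grip [(array([ 651.5, -381.4,    1.1]), 0.72), (array([547.1, -34.3,  43.5]), 0.64)]
PAD
scene black px [493.
[... 1935 characters left out ...]
8] ctr [-830.2 -849.6] mom [-827.4 -839. ] size [127.5 398.1] yaw 90.9
scene brown px [185.1  11.9] ctr [-830.4 -272.2] mom [-810.  -295.3] size [123.5 580.5] yaw 90.2
scene yellow px [311.4 288.1] ctr [797.1   1.3] mom [796.8   1.2] size [16.2 39.9] yaw 2.3
scene yellow px [279.7 211.2] ctr [564.1 -35.4] mom [561.  -35.7] size [15.2 86.1] yaw 1.5
tray_pad [(array([532.2, 101.1,  13.4]), 0.77)]
tray_grip [(array([547.6, -38.4,  41.1]), 0.93), (array([ 471.4, -150.3,   -1.5]), 0.66)]
t 13.25 pos [ 486.8 -241.9  120.2] jaw -84.6 w 59.8 F [0.2 0.7 0.4] j6 1.83
 dworld [ 49.2 340.6 -20.2] | in present tool [  81.3 -334.3   20.3] | in goal tool [  81.6 -334.3   20.2] | rotvec deg [-0.   0.  -0.1]
```

View pics/top3.png

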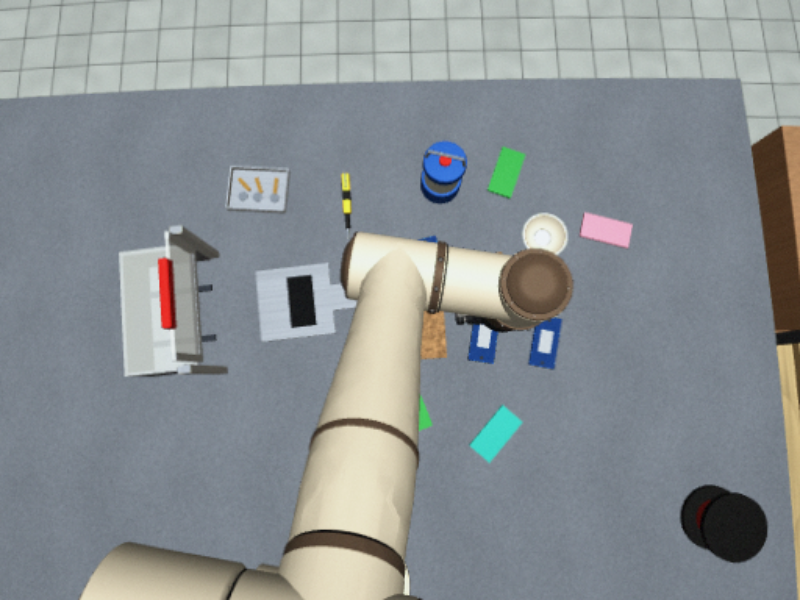

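View pics/scene3.png

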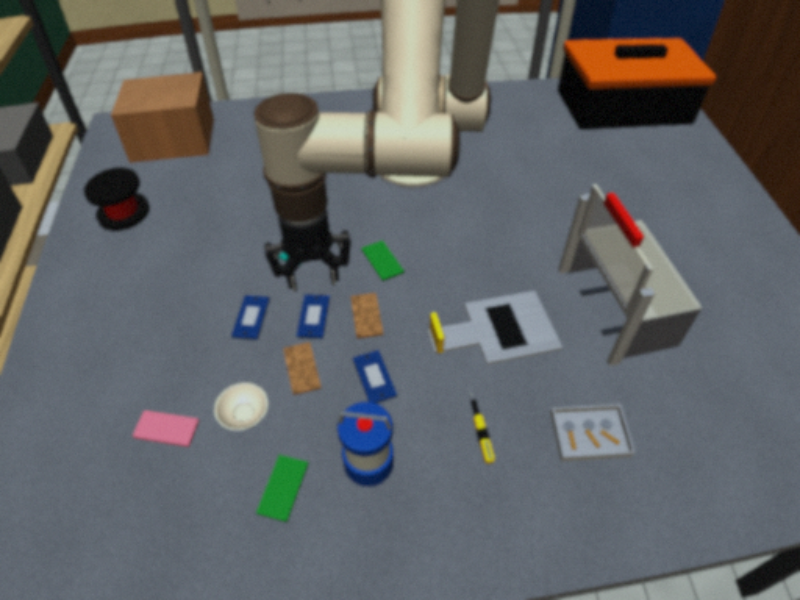

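```bash
python3 -c "
from h import *
plan([460.2,-256.9,2],79.6)"
```

```text
t 13.25 pos [ 486.8 -241.9  120.2] jaw -84.6 w 59.8 F [0.2 0.7 0.4] j6 1.83
 dworld [ -26.6  -15.  -118.2] | in present tool [-27.9  12.5 118.2] | in goal tool [-23.5  19.6 118.2] | rotvec deg [-0.   0.  15.8]
```

{"method": "send_rows", "body": {"translation": [[-28,12.5,0],[0,0,30],[0,0,35],[0,0,30],[0,0,20]], "dr": [[0,0,8],[0,0,7.8],[0,0,0],[0,0,0],[0,0,0]], "grip": [66,66,66,66,66]}}

```text
clock: 13.88
position: [459.8, -256.7, 4.0]
ee_rot: [0.996, -0.09, -0.001, -0.0]
contact_force: [-0.0, 0.8, 0.2]
gripper_width: 65.9
```

{"method": "send_rows", "body": {"translation": [[0,0,2],[0,0,0],[0,0,0],[0,0,0],[0,0,0]], "dr": [[0,0,0],[0,0,0],[0,0,0],[0,0,0],[0,0,0]], "grip": [66,66,66,66,66]}}

```text
clock: 14.5
position: [460.0, -257.9, 3.8]
ee_rot: [0.996, -0.091, 0.001, 0.0]
contact_force: [0.7, 0.6, 0.3]
gripper_width: 65.9
```

```bash
python3 -c "
from h import *
plan([460.2,-256.9,0],79.6)
im=arm.get_image('scene');cv2.imwrite('pics/s4.png',cv2.resize(im[130:250,130:290][:,:,::-1],(800,600),interpolation=cv2.INTER_CUBIC))"
```

```text
t 14.5 pos [ 460.  -257.9    3.8] jaw -100.4 w 65.9 F [0.7 0.6 0.3] j6 1.59
 dworld [ 0.2  1.  -3.8] | in present tool [-0.  -1.1  3.8] | in goal tool [-0.  -1.1  3.8] | rotvec deg [ 0.  -0.1 -0. ]
```

View pics/s4.png

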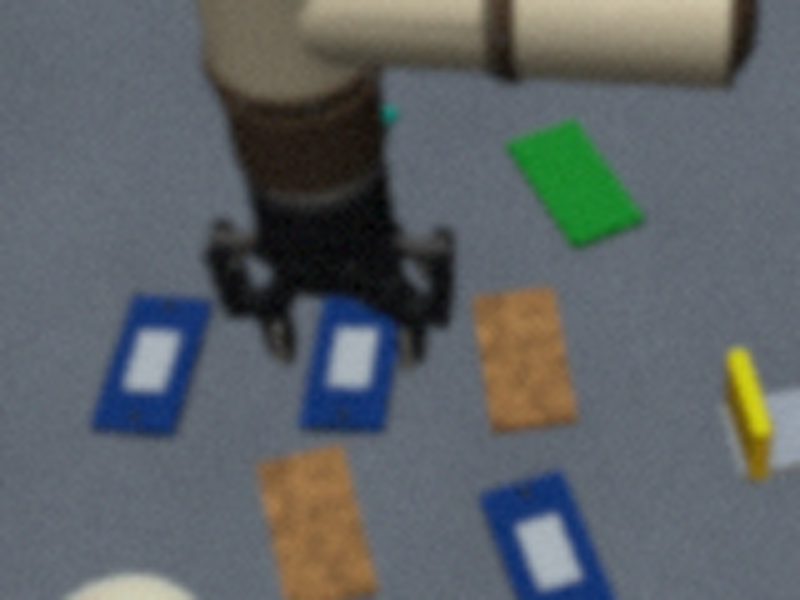

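{"method": "send_rows", "body": {"translation": [[0,0,4],[0,0,0],[0,0,0],[0,0,0],[0,0,0]], "dr": [[0,0,0],[0,0,0],[0,0,0],[0,0,0],[0,0,0]], "grip": [66,66,44,44,44]}}

```text
clock: 15.18
position: [459.8, -257.8, -0.3]
ee_rot: [0.996, -0.091, 0.0, 0.0]
contact_force: [-1.5, 0.5, 4.3]
gripper_width: 47.9
```

{"method": "send_rows", "body": {"translation": [[0,0,0],[0,0,-10],[0,0,-30],[0,0,-40],[0,0,0]], "dr": [[0,0,0],[0,0,0],[0,0,0],[0,0,0],[0,0,0]], "grip": [40,40,40,40,40]}}

```text
clock: 15.8
position: [462.1, -258.5, 82.5]
ee_rot: [0.996, -0.091, 0.004, 0.001]
contact_force: [0.9, -0.5, -1.6]
gripper_width: 47.9
```

```bash
python3 -c "
from h import *
plan([535.7,98.6,100],95.5)
im=arm.get_image('scene');cv2.imwrite('pics/s5.png',cv2.resize(im[130:250,130:290][:,:,::-1],(800,600),interpolation=cv2.INTER_CUBIC))"
```

```text
t 15.8 pos [ 462.1 -258.5   82.5] jaw -100.4 w 47.9 F [ 0.9 -0.5 -1.6] j6 1.59
 dworld [ 73.6 357.1  17.5] | in present tool [   7.9 -364.5  -17.6] | in goal tool [ 107.5 -348.4  -17.5] | rotvec deg [  0.1  -0.4 -15.9]
```

View pics/s5.png

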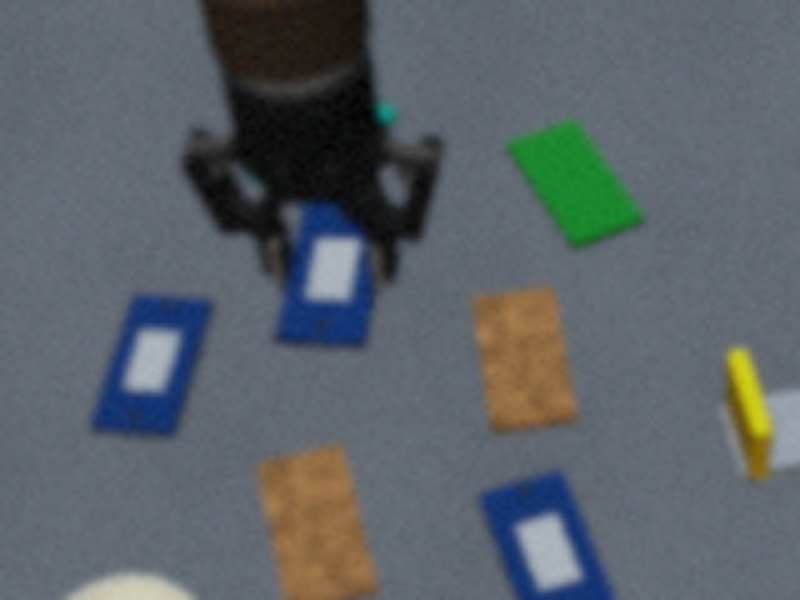

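{"method": "send_rows", "body": {"translation": [[0,0,-12],[0,0,-6],[15.4,-50,0],[15.4,-50,0],[15.4,-50,0]], "dr": [[0,0,-8],[0,0,-7.9],[0,0,0],[0,0,0],[0,0,0]], "grip": [40,40,40,40,40]}}

```text
clock: 16.48
position: [490.6, -102.8, 95.9]
ee_rot: [0.999, 0.047, -0.001, -0.0]
contact_force: [-0.5, 0.4, -1.1]
gripper_width: 47.7
```

{"method": "send_rows", "body": {"translation": [[15.4,-50,0],[15.4,-50,0],[15.4,-50,0],[15.4,-48,0],[0,0,0]], "dr": [[0,0,0],[0,0,0],[0,0,0],[0,0,0],[0,0,0]], "grip": [40,40,40,40,40]}}

```text
clock: 17.1
position: [534.1, 101.7, 95.8]
ee_rot: [0.999, 0.05, -0.001, 0.0]
contact_force: [-0.1, -1.0, -1.6]
gripper_width: 47.6
```

```bash
python3 -c "
from h import *
plan([535.7,98.6,11],95.5)
im=arm.get_image('scene');cv2.imwrite('pics/s6.png',cv2.resize(im[130:250,260:420][:,:,::-1],(800,600),interpolation=cv2.INTER_CUBIC))"
```

```text
t 17.1 pos [534.1 101.7  95.8] jaw -84.3 w 47.6 F [-0.1 -1.  -1.6] j6 1.18
 dworld [  1.6  -3.1 -84.8] | in present tool [ 1.4  3.2 84.8] | in goal tool [ 1.3  3.2 84.8] | rotvec deg [0.  0.1 0.2]
```

View pics/s6.png

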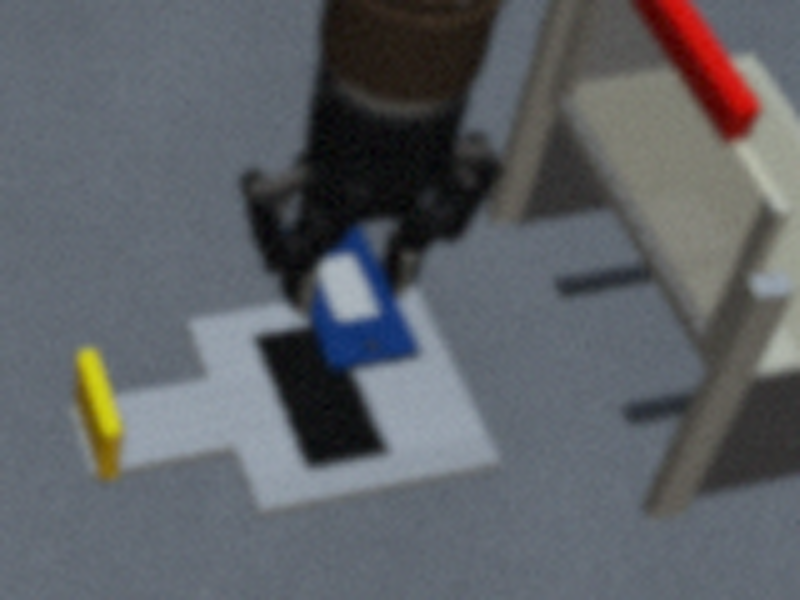

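{"method": "send_rows", "body": {"translation": [[1.3,3.2,0],[0,0,30],[0,0,30],[0,0,10],[0,0,0]], "dr": [[0,0,0.2],[0,0,0],[0,0,0],[0,0,0],[0,0,0]], "grip": [40,40,40,40,40]}}

```text
clock: 17.77
position: [535.4, 94.8, 27.0]
ee_rot: [0.999, 0.045, -0.001, 0.0]
contact_force: [0.5, 0.7, -0.9]
gripper_width: 48.0
```

{"method": "send_rows", "body": {"translation": [[0,0,0],[0,0,0],[0,0,0],[0,0,0],[0,0,0]], "dr": [[0,0,0],[0,0,0],[0,0,0],[0,0,0],[0,0,0]], "grip": [40,40,40,40,40]}}

```text
clock: 18.4
position: [535.6, 95.8, 27.4]
ee_rot: [0.999, 0.046, 0.0, -0.0]
contact_force: [0.3, 0.4, -1.1]
gripper_width: 47.7
```

```bash
python3 - <<'E'
from h import *
plan([535.7,98.6,12],95.5)
im=arm.get_image('scene'); blobs('scene',im,'blue',34,200)
im=arm.get_image('top'); blobs('top',im,'blue',34,200)
plan([535.7,98.6,12],95.5)
E
```

```text
t 18.4 pos [535.6  95.8  27.4] jaw -84.7 w 47.7 F [ 0.3  0.4 -1.1] j6 1.19
 dworld [  0.1   2.8 -15.4] | in present tool [ 0.3 -2.8 15.4] | in goal tool [ 0.3 -2.8 15.4] | rotvec deg [-0.  -0.  -0.2]
scene blue px [235.8 272.1] ctr [ 694.8 -173.6] mom [ 718.8 -172.9] size [ 90.6 246.9] yaw 170.4
scene blue px [159.9 202.7] ctr [ 469.4 -368.4] mom [ 471.3 -368.4] size [48.8 98.8] yaw 167.9
scene blue px [423.4  11.9] ctr [-680.9  960.3] mom [-644.2  948.4] size [442.6 500.3] yaw 152.7
top blue px [348.4 218.2] ctr [ 444.8 -370.3] mom [ 444.4 -370. ] size [48.6 97.6] yaw 167.7
top blue px [274.6 167.5] ctr [ 603.5 -155.8] mom [ 602.9 -155.9] size [48.2 96.9] yaw 12.6
top blue px [283.1 109.3] ctr [ 786.  -190.6] mom [ 786.8 -188.6] size [ 85.7 130.3] yaw 172.1
t 18.5 pos [535.6  95.8  27.3] jaw -84.7 w 47.6 F [ 0.   0.8 -1.6] j6 1.19
 dworld [  0.1   2.8 -15.3] | in present tool [ 0.3 -2.8 15.3] | in goal tool [ 0.4 -2.8 15.3] | rotvec deg [ 0.  -0.  -0.2]
```

{"method": "send_rows", "body": {"translation": [[0.3,-2.8,0],[0,0,8],[0,0,4],[0,0,2],[0,0,0]], "dr": [[0,0,-0.2],[0,0,0],[0,0,0],[0,0,0],[0,0,0]], "grip": [40,40,40,40,40]}}

```text
clock: 19.12
position: [535.5, 98.5, 13.0]
ee_rot: [0.999, 0.048, -0.0, 0.0]
contact_force: [0.2, 0.4, -0.3]
gripper_width: 47.7
```

{"method": "send_rows", "body": {"translation": [[0,0,0.7],[0,0,0.7],[0,0,0],[0,0,0],[0,0,0]], "dr": [[0,0,0],[0,0,0],[0,0,0],[0,0,0],[0,0,0]], "grip": [40,40,40,40,40]}}

```text
clock: 19.75
position: [535.7, 98.6, 12.0]
ee_rot: [0.999, 0.048, 0.0, -0.0]
contact_force: [-0.1, 0.4, -2.0]
gripper_width: 47.7
```

{"method": "send_rows", "body": {"translation": [[0,0,0.7],[0,0,0],[0,0,0],[0,0,0],[0,0,0]], "dr": [[0,0,0],[0,0,0],[0,0,0],[0,0,0],[0,0,0]], "grip": [40,40,40,40,40]}}

```text
clock: 20.38
position: [535.8, 98.6, 11.8]
ee_rot: [0.999, 0.048, 0.0, -0.0]
contact_force: [-2.2, -0.7, 5.3]
gripper_width: 47.5
```

{"method": "send_rows", "body": {"translation": [[0,0,0],[0,0,0],[0,0,0],[0,0,-20],[0,0,-30]], "dr": [[0,0,0],[0,0,0],[0,0,0],[0,0,0],[0,0,0]], "grip": [60,66,66,66,66]}}

```text
clock: 21.0
position: [534.9, 98.2, 60.7]
ee_rot: [0.999, 0.048, -0.001, 0.001]
contact_force: [-0.1, 0.0, -0.0]
gripper_width: 66.0
```

{"method": "send_rows", "body": {"translation": [[0,0,-40],[-15,50,0],[-15,50,0],[-15,50,0],[-15,50,0]], "dr": [[0,0,0],[0,0,0],[0,0,0],[0,0,0],[0,0,0]], "grip": [66,66,66,66,66]}}

```text
clock: 21.62
position: [494.5, -107.7, 101.3]
ee_rot: [0.999, 0.048, 0.0, 0.0]
contact_force: [-0.3, -0.7, 0.6]
gripper_width: 66.0
```

```bash
python3 - <<'E'
from h import *
for n in('scene','top'):
  im=arm.get_image(n); blobs(n,im,'blue',20,400);blobs(n,im,'brown',6,300)
  if n=='scene':cv2.imwrite('pics/s7.png',cv2.resize(im[130:274,200:392][:,:,::-1],(800,600),interpolation=cv2.INTER_CUBIC))
plan([469.5,-156.5,100],91.8)
E
```

```text
scene blue px [236.  272.4] ctr [ 687.1 -173.4] mom [ 712.3 -172.4] size [ 92.  250.9] yaw 170.4
scene blue px [323.5 207.7] ctr [537.2  99.3] mom [539.   98.9] size [48.1 99. ] yaw 5.1
scene blue px [159.9 202.7] ctr [ 458.1 -370.7] mom [ 459.9 -371.4] size [ 48.7 100.6] yaw 167.3
scene blue px [415.9  11.9] ctr [-698.3  945.6] mom [-673.5  922.3] size [508.7 550.8] yaw 68.4
scene brown px [192.8 235.3] ctr [ 574.2 -280.5] mom [ 576.2 -280. ] size [ 50.1 103.4] yaw 9.2
scene brown px [234.3 201.5] ctr [ 469.7 -154.4] mom [ 472.1 -154.5] size [ 50.8 105.5] yaw 1.8
scene brown px [ 17.8 147.6] ctr [ 107.5 -913.4] mom [ 136.2 -891.5] size [125.3 812.4] yaw 3.3
scene brown px [249.7  75. ] ctr [-211.4  -16.3] mom [-178.2  -31. ] size [157.6 249.9] yaw 159.4
scene brown px [103.5  74.9] ctr [-289.4 -646.9] mom [-271.3 -639.5] size [277.1 434.9] yaw 5.0
scene brown px [267.4  50.3] ctr [-335.6   94.7] mom [-364.2   70.8] size [147.2 257.9] yaw 39.4
scene brown px [81.2 19.9] ctr [-830.8 -849.6] mom [-827.8 -840.7] size [127.7 398.4] yaw 90.7
scene brown px [ 7.4 23.6] ctr [ -871.3 -1249.6
[... 217 characters left out ...]
ze [49.3 98.5] yaw 167.2
top blue px [283.1 109.3] ctr [ 791.3 -192. ] mom [ 792.1 -189.9] size [ 86.8 132. ] yaw 172.1
top brown px [160.9 362.9] ctr [ 28.1 195.6] mom [ 34.9 192.4] size [ 50.3 210.2] yaw 93.1
top brown px [315.9 177.9] ctr [ 573.2 -284.3] mom [ 572.9 -284.2] size [ 50.6 100.3] yaw 9.1
top brown px [268.9 188.1] ctr [ 527.8 -131.8] mom [ 544.3 -138. ] size [135.9 216.6] yaw 178.6
top brown px [499.5 140.2] ctr [ 674.2 -878.7] mom [ 683.  -891.3] size [106.7 449.3] yaw 171.4
t 21.73 pos [ 493.2 -109.7  100.9] jaw -84.9 w 65.8 F [1.4 0.4 0. ] j6 1.56
 dworld [-23.7 -46.8  -0.9] | in present tool [-27.7  44.5   0.9] | in goal tool [-25.1  46.    0.9] | rotvec deg [0.  0.1 3.3]
```

View pics/s7.png

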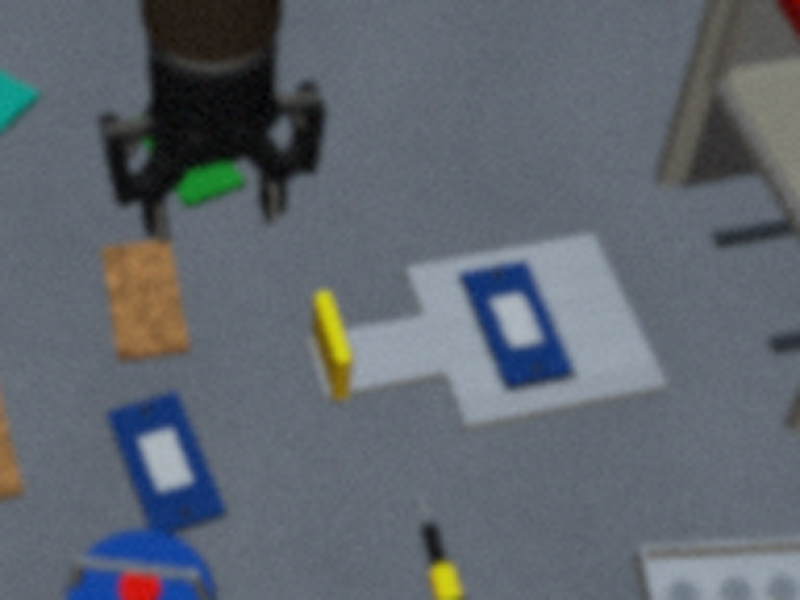

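{"method": "send_rows", "body": {"translation": [[-14,22,0],[-14,22.5,10],[0,0,30],[0,0,30],[0,0,10]], "dr": [[0,0,3.3],[0,0,0],[0,0,0],[0,0,0],[0,0,0]], "grip": [66,66,66,66,66]}}

```text
clock: 22.35
position: [469.0, -152.2, 19.7]
ee_rot: [1.0, 0.019, -0.002, -0.0]
contact_force: [-0.2, -0.5, 0.6]
gripper_width: 66.2
```

{"method": "send_rows", "body": {"translation": [[0,0,0],[0,0,0],[0,0,0],[0,0,0],[0,0,0]], "dr": [[0,0,0],[0,0,0],[0,0,0],[0,0,0],[0,0,0]], "grip": [66,66,66,66,66]}}

```text
clock: 22.98
position: [470.1, -152.5, 21.5]
ee_rot: [1.0, 0.019, 0.0, 0.0]
contact_force: [-0.3, 0.1, 0.1]
gripper_width: 65.6
```

```bash
python3 -c "
from h import *
plan([469.5,-156.5,-0.8],91.8)"
```

```text
t 22.98 pos [ 470.1 -152.5   21.5] jaw -87.8 w 65.6 F [-0.3  0.1  0.1] j6 1.59
 dworld [ -0.6  -4.  -22.3] | in present tool [-0.8  4.  22.3] | in goal tool [-0.7  4.  22.3] | rotvec deg [ 0.  -0.   0.4]
```

{"method": "send_rows", "body": {"translation": [[-0.7,4,0],[0,0,12],[0,0,8],[0,0,2.2],[0,0,0]], "dr": [[0,0,0.4],[0,0,0],[0,0,0],[0,0,0],[0,0,0]], "grip": [66,66,66,66,66]}}

```text
clock: 23.6
position: [469.2, -156.5, -1.4]
ee_rot: [1.0, 0.015, -0.0, 0.0]
contact_force: [-0.0, 0.4, 1.2]
gripper_width: 66.2
```

{"method": "send_rows", "body": {"translation": [[0,0,0],[0,0,0],[0,0,0],[0,0,0],[0,0,0]], "dr": [[0,0,0],[0,0,0],[0,0,0],[0,0,0],[0,0,0]], "grip": [66,44,44,44,40]}}

```text
clock: 24.22
position: [469.7, -156.5, -0.1]
ee_rot: [1.0, 0.015, 0.0, 0.0]
contact_force: [-1.8, 0.4, 4.7]
gripper_width: 47.3
```

{"method": "send_rows", "body": {"translation": [[0,0,-10],[0,0,-30],[0,0,-40],[0,0,-20],[0,0,0]], "dr": [[0,0,0],[0,0,0],[0,0,0],[0,0,0],[0,0,-3.7]], "grip": [40,40,40,40,40]}}

```text
clock: 24.85
position: [470.7, -156.5, 101.7]
ee_rot: [0.999, 0.049, 0.003, 0.0]
contact_force: [-0.3, -0.4, -1.3]
gripper_width: 47.2
```

```bash
python3 -c "
from h import *
plan([535.7,98.6,100],95.5)
im=arm.get_image('scene');cv2.imwrite('pics/s8.png',cv2.resize(im[130:250,170:330][:,:,::-1],(800,600),interpolation=cv2.INTER_CUBIC))"
```

```text
t 24.85 pos [ 470.7 -156.5  101.7] jaw -84.4 w 47.2 F [-0.3 -0.4 -1.3] j6 1.66
 dworld [ 65.  255.1  -1.7] | in present tool [  89.4 -247.6    2. ] | in goal tool [  89.1 -247.7    1.7] | rotvec deg [ 0.  -0.3  0.1]
```

View pics/s8.png

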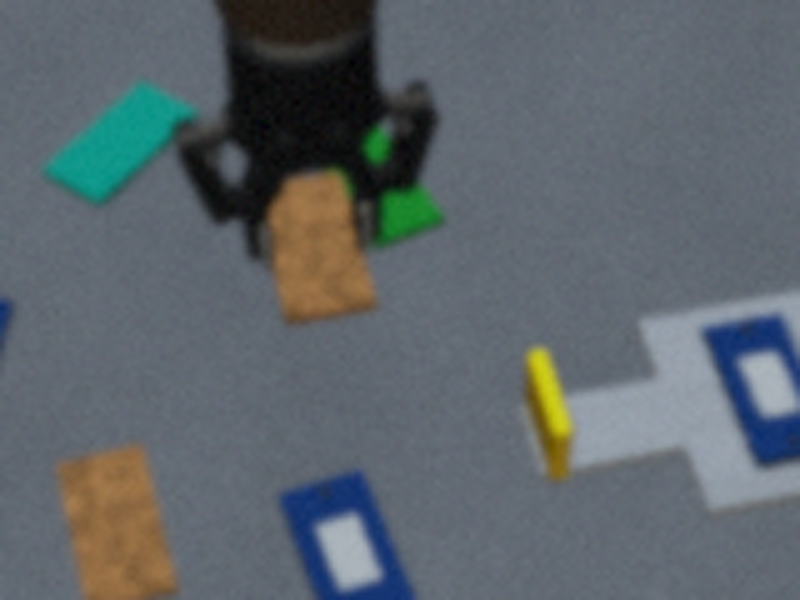

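{"method": "send_rows", "body": {"translation": [[17.8,-49.5,0],[17.8,-49.5,0],[17.8,-49.5,0],[17.8,-49.5,0],[17.8,-49.5,0]], "dr": [[0,0,0],[0,0,0],[0,0,0],[0,0,0],[0,0,0]], "grip": [40,40,40,40,40]}}

```text
clock: 25.52
position: [534.5, 100.0, 99.3]
ee_rot: [0.999, 0.047, -0.0, 0.0]
contact_force: [0.6, -0.0, 0.0]
gripper_width: 47.4
```

{"method": "send_rows", "body": {"translation": [[0,0,30],[0,0,25],[0,0,12],[0,0,0],[0,0,0]], "dr": [[0,0,0],[0,0,0],[0,0,0],[0,0,0],[0,0,0]], "grip": [40,40,40,40,40]}}

```text
clock: 26.15
position: [535.2, 98.4, 33.0]
ee_rot: [0.999, 0.047, 0.001, -0.0]
contact_force: [0.1, 0.0, -0.6]
gripper_width: 47.1
```

{"method": "send_rows", "body": {"translation": [[0,0,0],[0,0,0],[0,0,0],[0,0,0],[0,0,0]], "dr": [[0,0,0],[0,0,0],[0,0,0],[0,0,0],[0,0,0]], "grip": [40,40,40,40,40]}}

```text
clock: 26.78
position: [534.5, 98.3, 32.0]
ee_rot: [0.999, 0.048, 0.0, 0.0]
contact_force: [0.6, -0.4, -1.1]
gripper_width: 47.3
```

```bash
python3 -c "
from h import *
plan([535.7,98.6,20],95.5)"
```

```text
t 26.77 pos [534.5  98.3  32. ] jaw -84.5 w 47.3 F [ 0.6 -0.4 -1.1] j6 1.19
 dworld [  1.2   0.3 -12. ] | in present tool [ 1.2 -0.1 12. ] | in goal tool [ 1.2 -0.1 12. ] | rotvec deg [ 0. -0. -0.]
```

{"method": "send_rows", "body": {"translation": [[1.2,-0.1,4],[0,0,4],[0,0,3],[0,0,1],[0,0,0]], "dr": [[0,0,0],[0,0,0],[0,0,0],[0,0,0],[0,0,0]], "grip": [40,40,40,40,40]}}

```text
clock: 27.4
position: [535.7, 98.6, 20.0]
ee_rot: [0.999, 0.048, 0.0, -0.0]
contact_force: [-0.7, -0.1, -0.7]
gripper_width: 47.5
```

{"method": "send_rows", "body": {"translation": [[0,0,0.5],[0,0,0],[0,0,0],[0,0,0],[0,0,0]], "dr": [[0,0,0],[0,0,0],[0,0,0],[0,0,0],[0,0,0]], "grip": [40,40,40,40,40]}}

```text
clock: 28.02
position: [535.7, 98.6, 19.9]
ee_rot: [0.999, 0.048, 0.0, -0.0]
contact_force: [-1.7, 0.5, 5.9]
gripper_width: 47.0
```

Contact felt; release and go back towards the next plate (the one nearest the lantern).

{"method": "send_rows", "body": {"translation": [[0,0,0],[0,0,0],[0,0,0],[0,0,-20],[0,0,-30]], "dr": [[0,0,0],[0,0,0],[0,0,0],[0,0,0],[0,0,0]], "grip": [60,66,66,66,66]}}

```text
clock: 28.65
position: [534.9, 98.2, 69.0]
ee_rot: [0.999, 0.048, -0.001, 0.001]
contact_force: [-0.4, 0.6, -0.6]
gripper_width: 66.2
```

{"method": "send_rows", "body": {"translation": [[0,0,-40],[0,50,0],[0,50,0],[0,50,0],[0,0,0]], "dr": [[0,0,0],[0,0,0],[0,0,0],[0,0,0],[0,0,0]], "grip": [66,66,66,66,66]}}

```text
clock: 29.28
position: [549.6, -53.6, 109.2]
ee_rot: [0.999, 0.045, -0.0, 0.0]
contact_force: [-0.6, 0.7, -0.0]
gripper_width: 65.9
```

```bash
python3 - <<'E'
from h import *
for n in('scene','top'):
  im=arm.get_image(n); blobs(n,im,'blue',8,400);blobs(n,im,'brown',26,300) if n=='top' else blobs(n,im,'brown',26,300)
  if n=='scene':cv2.imwrite('pics/s9.png',cv2.resize(im[130:274,200:392][:,:,::-1],(800,600),interpolation=cv2.INTER_CUBIC))
plan([609.8,-155.7,100],102.8)
E
```

```text
scene blue px [235.8 272.1] ctr [ 680.4 -173.3] mom [ 705.1 -172.5] size [ 93.3 254.3] yaw 170.4
scene blue px [159.9 202.7] ctr [ 448.4 -373.3] mom [ 450.1 -373.9] size [ 49.4 101.7] yaw 167.3
scene blue px [415.6  11.8] ctr [-721.   959.1] mom [-699.9  936.2] size [498.3 581.4] yaw 70.8
scene brown px [192.8 235.4] ctr [ 587.7 -278.4] mom [ 589.7 -277.9] size [ 49.1 101.1] yaw 9.1
scene brown px [323.8 206.4] ctr [536.9  98.7] mom [538.8  98.9] size [ 50.5 101.9] yaw 5.4
scene brown px [ 17.8 147.6] ctr [ 137.4 -898.8] mom [ 159.2 -876.1] size [124.4 795.7] yaw 3.3
scene brown px [103.3  74.8] ctr [-257.4 -635.9] mom [-239.3 -630.4] size [274.5 420.5] yaw 3.4
scene brown px [273.6  72.7] ctr [-194.2   49. ] mom [-152.7   64.1] size [201.7 443.4] yaw 1.9
scene brown px [81.  19.9] ctr [-786.4 -834.6] mom [-782.8 -827.3] size [126.6 389.7] yaw 90.6
scene brown px [ 7.2 23.4] ctr [ -833.6 -1223.7] mom [ -856.7 -1247.3] size [107.  400.2] yaw 19.6
scene brown px [212.1  10.3] ctr [-763.8 -124.6] mom [-762.3 -155.3] size [118.4 862.1] yaw 86.9
top blue px [348.5 218.2] ctr [ 446.5 -377.
[... 203 characters left out ...]
1. ] size [ 87.8 133.5] yaw 172.1
top brown px [136.6 335.1] ctr [115.2 260.6] mom [119.9 258.6] size [ 44.9 195.9] yaw 97.4
top brown px [192.8 197.2] ctr [520.3  93.8] mom [519.2  93.2] size [49.5 68.9] yaw 5.4
top brown px [315.8 177.9] ctr [ 569.7 -280.4] mom [ 569.4 -280.3] size [49.3 98.6] yaw 9.3
top brown px [233.8 150.7] ctr [647.5 -33.3] mom [660.1 -32.8] size [135.2 167.2] yaw 4.7
top brown px [499.5 140.2] ctr [ 668.9 -864.1] mom [ 677.6 -876.4] size [104.7 441. ] yaw 171.4
t 29.38 pos [549.8 -51.3 109.3] jaw -84.6 w 66.1 F [-0.1 -0.3  1.1] j6 1.46
 dworld [  60.  -104.4   -9.3] | in present tool [ 50.  109.6   9.3] | in goal tool [ 35.4 115.1   9.3] | rotvec deg [-0.   0.  -7.4]
```

View pics/s9.png

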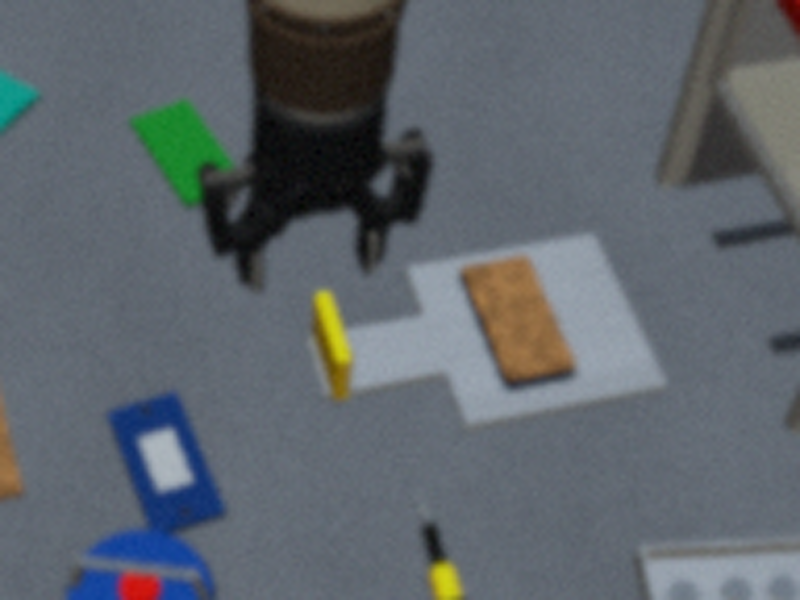

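{"method": "send_rows", "body": {"translation": [[25,55,0],[25,55,0],[0,0,30],[0,0,40],[0,0,20]], "dr": [[0,0,0],[0,0,-7.4],[0,0,0],[0,0,0],[0,0,0]], "grip": [66,66,66,66,66]}}

```text
clock: 30.0
position: [609.0, -154.1, 16.9]
ee_rot: [0.994, 0.113, -0.002, -0.0]
contact_force: [-0.4, 0.3, 0.1]
gripper_width: 65.6
```

{"method": "send_rows", "body": {"translation": [[0,0,0],[0,0,0],[0,0,0],[0,0,0],[0,0,0]], "dr": [[0,0,0],[0,0,0],[0,0,0],[0,0,0],[0,0,0]], "grip": [66,66,66,66,66]}}

```text
clock: 30.62
position: [610.4, -155.5, 20.1]
ee_rot: [0.994, 0.112, 0.001, 0.0]
contact_force: [1.2, 0.2, -0.5]
gripper_width: 66.1
```

```bash
python3 -c "
from h import *
plan([609.4,-155.6,0],102.8)"
```

```text
t 30.62 pos [ 610.4 -155.5   20.1] jaw -77.1 w 66.1 F [ 1.2  0.2 -0.5] j6 1.79
 dworld [ -1.   -0.1 -20.1] | in present tool [-1.  -0.2 20.1] | in goal tool [-1.  -0.2 20.1] | rotvec deg [ 0.  -0.1  0.1]
```

{"method": "send_rows", "body": {"translation": [[-1,-0.2,8],[0,0,8],[0,0,4],[0,0,0],[0,0,0]], "dr": [[0,0,0],[0,0,0],[0,0,0],[0,0,0],[0,0,0]], "grip": [66,66,66,66,50]}}

```text
clock: 31.25
position: [609.3, -155.6, -0.5]
ee_rot: [0.994, 0.112, 0.0, 0.0]
contact_force: [0.7, 0.6, 0.7]
gripper_width: 50.8
```

{"method": "send_rows", "body": {"translation": [[0,0,0],[0,0,0],[0,0,0],[0,0,0],[0,0,-8]], "dr": [[0,0,0],[0,0,0],[0,0,0],[0,0,0],[0,0,0]], "grip": [44,40,40,40,40]}}

```text
clock: 31.88
position: [608.1, -155.5, 6.6]
ee_rot: [0.994, 0.112, -0.001, -0.0]
contact_force: [-0.4, -0.6, -1.3]
gripper_width: 47.6
```

{"method": "send_rows", "body": {"translation": [[0,0,-30],[0,0,-40],[0,0,-25],[0,0,0],[0,0,0]], "dr": [[0,0,0],[0,0,0],[0,0,0],[0,0,7.3],[0,0,0]], "grip": [40,40,40,40,40]}}

```text
clock: 32.5
position: [608.6, -155.5, 102.4]
ee_rot: [0.999, 0.049, -0.0, -0.0]
contact_force: [-0.6, 0.1, -1.3]
gripper_width: 47.8
```

```bash
python3 -c "
from h import *
plan([535.7,98.6,103],95.5)"
```

```text
t 32.5 pos [ 608.6 -155.5  102.4] jaw -84.4 w 47.8 F [-0.6  0.1 -1.3] j6 1.66
 dworld [-72.9 254.1   0.6] | in present tool [ -47.7 -260.    -0.5] | in goal tool [ -48.2 -259.9   -0.6] | rotvec deg [-0.   0.   0.1]
```

{"method": "send_rows", "body": {"translation": [[-9.6,-52,0],[-9.6,-52,0],[-9.6,-52,0],[-9.6,-52,0],[-9.6,-52,0]], "dr": [[0,0,0],[0,0,0],[0,0,0],[0,0,0],[0,0,0]], "grip": [40,40,40,40,40]}}

```text
clock: 33.12
position: [535.1, 99.9, 101.8]
ee_rot: [0.999, 0.05, -0.001, 0.0]
contact_force: [1.4, -0.5, -0.6]
gripper_width: 48.1
```

{"method": "send_rows", "body": {"translation": [[0,0,30],[0,0,25],[0,0,9],[0,0,0],[0,0,0]], "dr": [[0,0,0],[0,0,0],[0,0,0],[0,0,0],[0,0,0]], "grip": [40,40,40,40,40]}}

```text
clock: 33.75
position: [536.9, 98.6, 39.3]
ee_rot: [0.999, 0.049, 0.001, -0.0]
contact_force: [0.5, 0.3, -0.8]
gripper_width: 47.7
```

{"method": "send_rows", "body": {"translation": [[0,0,0],[0,0,0],[0,0,0],[0,0,0],[0,0,0]], "dr": [[0,0,0],[0,0,0],[0,0,0],[0,0,0],[0,0,0]], "grip": [40,40,40,40,40]}}

```text
clock: 34.38
position: [536.2, 98.6, 38.5]
ee_rot: [0.999, 0.048, -0.0, 0.0]
contact_force: [-0.6, 0.5, -0.7]
gripper_width: 47.8
```

```bash
python3 -c "
from h import *
plan([535.7,98.6,26],95.5)
im=arm.get_image('scene');cv2.imwrite('pics/s10.png',cv2.resize(im[130:250,240:400][:,:,::-1],(800,600),interpolation=cv2.INTER_CUBIC))"
```

```text
t 34.38 pos [536.2  98.6  38.5] jaw -84.4 w 47.8 F [-0.6  0.5 -0.7] j6 1.19
 dworld [ -0.5   0.  -12.5] | in present tool [-0.5 -0.1 12.5] | in goal tool [-0.5 -0.1 12.5] | rotvec deg [0.  0.  0.1]
```

View pics/s10.png

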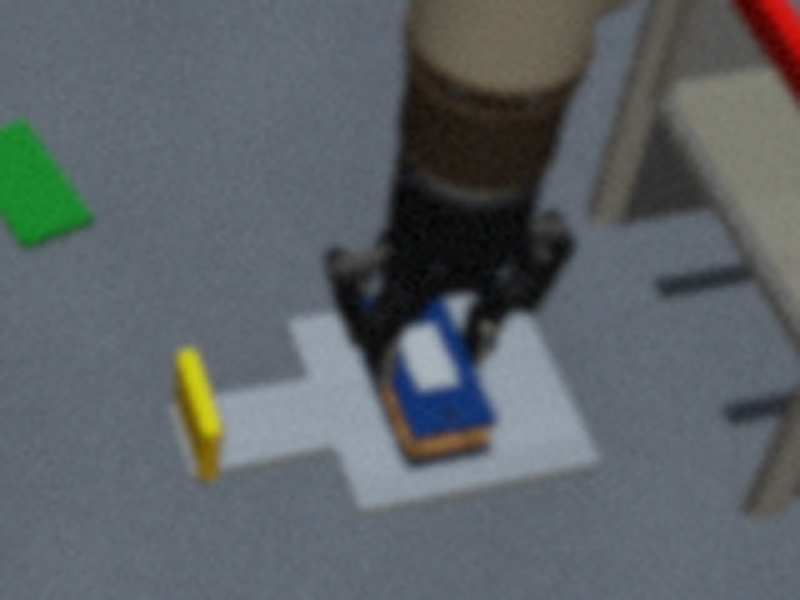

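{"method": "send_rows", "body": {"translation": [[-0.5,-0.1,4],[0,0,4],[0,0,3],[0,0,1],[0,0,0]], "dr": [[0,0,0],[0,0,0],[0,0,0],[0,0,0],[0,0,0]], "grip": [40,40,40,40,40]}}

```text
clock: 35.05
position: [535.7, 98.6, 26.4]
ee_rot: [0.999, 0.048, -0.0, 0.0]
contact_force: [-0.0, -0.4, -1.0]
gripper_width: 47.7
```

{"method": "send_rows", "body": {"translation": [[0,0,0.6],[0,0,0],[0,0,0],[0,0,0],[0,0,0]], "dr": [[0,0,0],[0,0,0],[0,0,0],[0,0,0],[0,0,0]], "grip": [40,40,40,40,40]}}

```text
clock: 35.67
position: [535.8, 98.7, 26.1]
ee_rot: [0.999, 0.048, 0.0, -0.0]
contact_force: [-0.2, 0.8, 2.1]
gripper_width: 47.8
```

Contact. Release, retreat towards sheet 2.

{"method": "send_rows", "body": {"translation": [[0,0,0],[0,0,0],[0,0,0],[0,0,-20],[0,0,-30]], "dr": [[0,0,0],[0,0,0],[0,0,0],[0,0,0],[0,0,0]], "grip": [60,66,66,66,66]}}

```text
clock: 36.3
position: [534.9, 98.3, 75.5]
ee_rot: [0.999, 0.048, -0.001, 0.001]
contact_force: [0.5, -0.5, 0.0]
gripper_width: 66.0
```

{"method": "send_rows", "body": {"translation": [[0,0,-40],[0,50,0],[0,50,0],[0,50,0],[0,50,0]], "dr": [[0,0,0],[0,0,0],[0,0,0],[0,0,0],[0,0,0]], "grip": [66,66,66,66,66]}}

```text
clock: 36.92
position: [555.0, -101.9, 116.0]
ee_rot: [0.999, 0.049, 0.0, 0.0]
contact_force: [0.6, -0.2, -0.4]
gripper_width: 66.1
```

```bash
python3 - <<'E'
from h import *
for n in('scene','top'):
  im=arm.get_image(n); blobs(n,im,'blue',34,400);blobs(n,im,'brown',6,300)
  if n=='scene':cv2.imwrite('pics/s11.png',cv2.resize(im[130:274,200:392][:,:,::-1],(800,600),interpolation=cv2.INTER_CUBIC))
plan([573.5,-282.4,100],99.2)
E
```

```text
scene blue px [234.6 285.1] ctr [ 746.2 -181.7] mom [ 753.8 -179.3] size [ 85.7 144.3] yaw 175.9
scene blue px [324.2 204.9] ctr [537.4  98.7] mom [539.4  98.7] size [49.1 99.8] yaw 5.0
scene blue px [160.  202.7] ctr [ 469.6 -367.8] mom [ 471.2 -368.3] size [48.  98.7] yaw 167.3
scene blue px [415.1  11.8] ctr [-674.3  928.5] mom [-644.8  900.3] size [504.2 530.6] yaw 66.8
scene brown px [192.7 235.3] ctr [ 574.3 -280.7] mom [ 576.2 -280.1] size [ 50.4 103.4] yaw 9.2
scene brown px [ 17.7 148.6] ctr [ 111.6 -915.3] mom [ 141.7 -890.6] size [127.3 817.9] yaw 3.3
scene brown px [255.8  84.8] ctr [-179.5    2. ] mom [-105.7  -14.8] size [164.2 327.8] yaw 169.1
scene brown px [103.7  74.8] ctr [-289.9 -647. ] mom [-271.3 -638.8] size [277. 436.] yaw 5.0
scene brown px [268.7  51.7] ctr [-312.8   98.6] mom [-352.1   74.8] size [147.4 298.8] yaw 30.3
scene brown px [81.2 19.9] ctr [-830.2 -850.2] mom [-827.4 -840.6] size [127.4 397.1] yaw 90.7
scene brown px [207.5  10.6] ctr [-817.9 -144.6] mom [-807.  -178.6] size [124.2 851. ] yaw 88.0
top blue px [348.4 218.2] ctr [ 444.8 -370.2] mom [ 444.5 -370. ] size [48.3 97.6] yaw 167.7
top blue px [283.2 109.1] ctr [ 786.3 -190.5] mom [ 787.4 -188.8] size [ 85.7 129.6] yaw 171.8
top brown px [160.4 326.3] ctr [134.3 200.8] mom [139.7 193.8] size [ 48.5 201.7] yaw 93.9
top brown px [315.8 177.9] ctr [ 573.2 -284.1] mom [ 572.9 -284. ] size [ 50.2 100.3] yaw 9.0
top brown px [263.1 146.3] ctr [ 663.2 -123.2] mom [ 677.3 -123.9] size [138.3 173.7] yaw 178.6
top brown px [499.5 140.2] ctr [ 674.2 -878.7] mom [ 683.1 -891.3] size [106.7 449.3] yaw 171.4
t 37.02 pos [ 554.9 -104.2  115.7] jaw -84.8 w 66.4 F [-0.2  0.1 -0.3] j6 1.56
 dworld [  18.6 -178.2  -15.7] | in present tool [  2.3 179.1  15.7] | in goal tool [-10.1 178.9  15.7] | rotvec deg [ 0.  0. -4.]
```

View pics/s11.png

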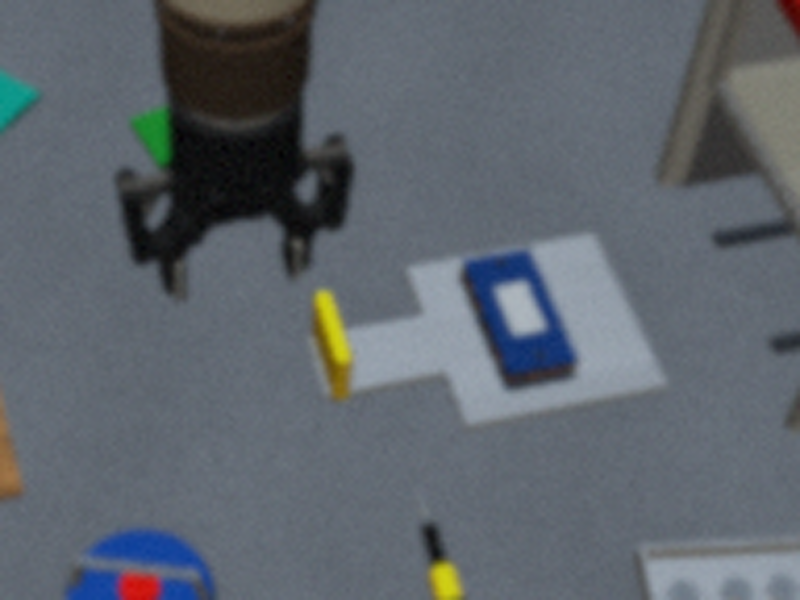

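{"method": "send_rows", "body": {"translation": [[0.6,45,0],[0.6,45,0],[0.6,45,0],[0.6,44,30],[0,0,40]], "dr": [[0,0,0],[0,0,0],[0,0,0],[0,0,-4],[0,0,0]], "grip": [66,66,66,66,66]}}

```text
clock: 37.65
position: [575.7, -281.0, 45.8]
ee_rot: [0.997, 0.082, 0.002, 0.001]
contact_force: [0.4, 0.0, -0.0]
gripper_width: 66.2
```

{"method": "send_rows", "body": {"translation": [[0,0,25],[0,0,0],[0,0,0],[0,0,0],[0,0,0]], "dr": [[0,0,0],[0,0,0],[0,0,0],[0,0,0],[0,0,0]], "grip": [66,66,66,66,66]}}

```text
clock: 38.28
position: [575.5, -278.3, 22.2]
ee_rot: [0.997, 0.083, 0.001, 0.0]
contact_force: [-0.2, 0.1, -0.5]
gripper_width: 65.7
```

```bash
python3 -c "
from h import *
plan([573.5,-282.4,-0.3],99.1)"
```

```text
t 38.27 pos [ 575.5 -278.3   22.2] jaw -80.4 w 65.7 F [-0.2  0.1 -0.5] j6 1.94
 dworld [ -2.   -4.1 -22.5] | in present tool [-2.7  3.7 22.5] | in goal tool [-2.6  3.7 22.5] | rotvec deg [ 0.  -0.1  0.5]
```

{"method": "send_rows", "body": {"translation": [[-2.6,3.7,8],[0,0,10],[0,0,4.5],[0,0,0],[0,0,0]], "dr": [[0,0,0.5],[0,0,0],[0,0,0],[0,0,0],[0,0,0]], "grip": [66,66,66,66,50]}}

```text
clock: 38.9
position: [573.0, -282.5, -1.5]
ee_rot: [0.997, 0.079, 0.0, 0.0]
contact_force: [0.1, -0.4, 1.0]
gripper_width: 50.3
```

{"method": "send_rows", "body": {"translation": [[0,0,0],[0,0,0],[0,0,0],[0,0,0],[0,0,-8]], "dr": [[0,0,0],[0,0,0],[0,0,0],[0,0,0],[0,0,0]], "grip": [44,40,40,40,40]}}

```text
clock: 39.52
position: [571.8, -282.1, 5.6]
ee_rot: [0.997, 0.079, -0.001, -0.001]
contact_force: [-0.7, 1.1, -0.2]
gripper_width: 47.4
```

{"method": "send_rows", "body": {"translation": [[0,0,-30],[0,0,-40],[0,0,-30],[0,0,0],[0,0,0]], "dr": [[0,0,0],[0,0,0],[0,0,0],[0,0,3.6],[0,0,0]], "grip": [40,40,40,40,40]}}

```text
clock: 40.15
position: [572.3, -282.3, 106.4]
ee_rot: [0.999, 0.048, -0.0, -0.0]
contact_force: [-0.5, 0.3, -0.3]
gripper_width: 47.3
```

```bash
python3 -c "
from h import *
plan([535.7,98.6,108],95.5)"
```

```text
t 40.15 pos [ 572.3 -282.3  106.4] jaw -84.5 w 47.3 F [-0.5  0.3 -0.3] j6 1.87
 dworld [-36.6 380.9   1.6] | in present tool [-1.000e-01 -3.826e+02 -1.400e+00] | in goal tool [ 1.000e-01 -3.826e+02 -1.600e+00] | rotvec deg [-0.  0. -0.]
```

{"method": "send_rows", "body": {"translation": [[0,-48,0],[0,-48,0],[0,-48,0],[0,-48,0],[0,-48,0]], "dr": [[0,0,0],[0,0,0],[0,0,0],[0,0,0],[0,0,0]], "grip": [40,40,40,40,40]}}

```text
clock: 40.78
position: [549.1, -42.1, 105.6]
ee_rot: [0.999, 0.048, -0.001, 0.0]
contact_force: [-0.6, -0.1, -1.1]
gripper_width: 47.4
```

{"method": "send_rows", "body": {"translation": [[0,-48,0],[0,-48,0],[0,-46,0],[0,0,30],[0,0,27]], "dr": [[0,0,0],[0,0,0],[0,0,0],[0,0,0],[0,0,0]], "grip": [40,40,40,40,40]}}

```text
clock: 41.4
position: [535.8, 98.5, 48.2]
ee_rot: [0.999, 0.049, -0.001, 0.0]
contact_force: [-0.5, -0.1, -0.0]
gripper_width: 47.6
```

{"method": "send_rows", "body": {"translation": [[0,0,0],[0,0,0],[0,0,0],[0,0,0],[0,0,0]], "dr": [[0,0,0],[0,0,0],[0,0,0],[0,0,0],[0,0,0]], "grip": [40,40,40,40,40]}}

```text
clock: 42.02
position: [536.7, 97.9, 50.0]
ee_rot: [0.999, 0.048, 0.0, -0.0]
contact_force: [-0.9, -0.2, -1.0]
gripper_width: 47.4
```

```bash
python3 -c "
from h import *
plan([535.7,98.6,34],95.5)
im=arm.get_image('scene');cv2.imwrite('pics/s12.png',cv2.resize(im[130:250,240:400][:,:,::-1],(800,600),interpolation=cv2.INTER_CUBIC))"
```

```text
t 42.02 pos [536.7  97.9  50. ] jaw -84.6 w 47.4 F [-0.9 -0.2 -1. ] j6 1.19
 dworld [ -1.    0.7 -16. ] | in present tool [-1.  -0.8 16. ] | in goal tool [-1.  -0.8 16. ] | rotvec deg [-0.  -0.1 -0.1]
```

View pics/s12.png

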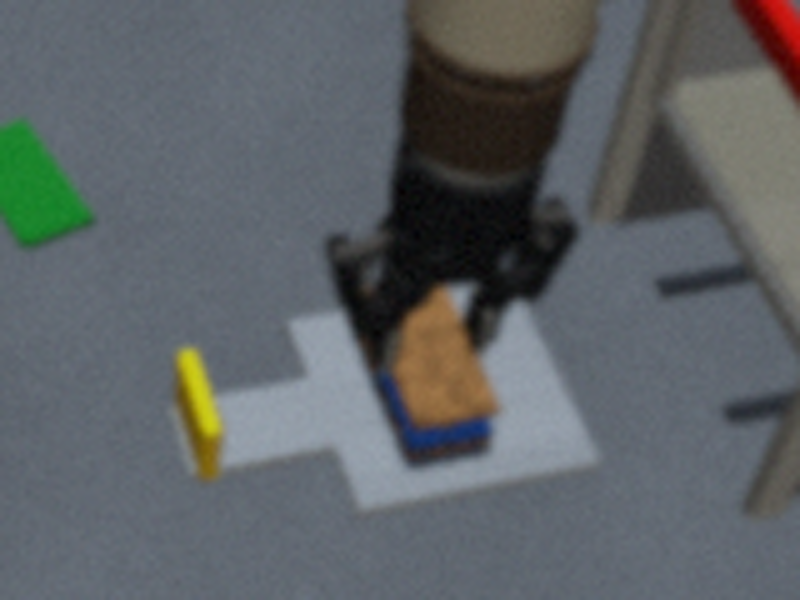

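{"method": "send_rows", "body": {"translation": [[-1,-0.8,5],[0,0,5],[0,0,4],[0,0,1],[0,0,0]], "dr": [[0,0,0],[0,0,0],[0,0,0],[0,0,0],[0,0,0]], "grip": [40,40,40,40,40]}}

```text
clock: 42.7
position: [535.4, 98.5, 34.3]
ee_rot: [0.999, 0.048, -0.0, 0.0]
contact_force: [-0.5, -0.2, -0.5]
gripper_width: 47.8
```

{"method": "send_rows", "body": {"translation": [[0,0,1],[0,0,0],[0,0,0],[0,0,0],[0,0,0]], "dr": [[0,0,0],[0,0,0],[0,0,0],[0,0,0],[0,0,0]], "grip": [40,40,40,40,40]}}

```text
clock: 43.32
position: [535.4, 98.5, 33.4]
ee_rot: [0.999, 0.048, 0.0, 0.0]
contact_force: [0.1, 0.7, 0.0]
gripper_width: 47.5
```

{"method": "send_rows", "body": {"translation": [[0,0,0.6],[0,0,0],[0,0,0],[0,0,0],[0,0,0]], "dr": [[0,0,0],[0,0,0],[0,0,0],[0,0,0],[0,0,0]], "grip": [40,40,40,40,40]}}

```text
clock: 43.95
position: [535.5, 98.6, 33.0]
ee_rot: [0.999, 0.048, 0.0, -0.0]
contact_force: [-0.1, -0.1, 3.7]
gripper_width: 47.6
```

{"method": "send_rows", "body": {"translation": [[0,0,0],[0,0,0],[0,0,0],[0,0,-20],[0,0,-30]], "dr": [[0,0,0],[0,0,0],[0,0,0],[0,0,0],[0,0,0]], "grip": [60,66,66,66,66]}}

```text
clock: 44.58
position: [534.7, 98.2, 82.3]
ee_rot: [0.999, 0.047, -0.001, 0.001]
contact_force: [0.6, 0.2, 0.2]
gripper_width: 66.1
```

{"method": "send_rows", "body": {"translation": [[0,0,-40],[-15,50,0],[-15,50,0],[-15,50,0],[-15,50,0]], "dr": [[0,0,0],[0,0,0],[0,0,0],[0,0,0],[0,0,0]], "grip": [66,66,66,66,66]}}

```text
clock: 45.2
position: [494.2, -107.7, 122.9]
ee_rot: [0.999, 0.048, 0.0, 0.0]
contact_force: [0.9, -0.6, 0.4]
gripper_width: 66.3
```

```bash
python3 - <<'E'
from h import *
for n in('scene','top'):
  im=arm.get_image(n); blobs(n,im,'blue',8,400);blobs(n,im,'brown',40,300)
  if n=='scene':cv2.imwrite('pics/s13.png',cv2.resize(im[130:274,200:392][:,:,::-1],(800,600),interpolation=cv2.INTER_CUBIC))
plan([446.9,-375.3,100],77.2)
E
```

```text
scene blue px [234.7 285. ] ctr [ 733.3 -181.6] mom [ 741.  -179.1] size [ 88.3 148.7] yaw 175.9
scene blue px [160.  202.7] ctr [ 448.  -373.1] mom [ 450.  -373.7] size [ 49.7 102.6] yaw 167.3
scene blue px [415.4  11.8] ctr [-721.2  958.6] mom [-700.2  934.8] size [513.5 569. ] yaw 69.3
scene brown px [324.2 203.6] ctr [537.5  97.4] mom [539.4  97.8] size [ 53.8 104.5] yaw 6.6
scene brown px [ 17.9 146.9] ctr [ 150.8 -886.2] mom [ 171.9 -865.4] size [122.  782.1] yaw 3.3
scene brown px [104.   74.8] ctr [-234.3 -628.9] mom [-216.6 -620.1] size [268.4 416.6] yaw 4.2
scene brown px [256.4  59.7] ctr [-234.6   23. ] mom [-236.4    4.5] size [191.6 312.3] yaw 143.8
scene brown px [81.1 19.9] ctr [-754.8 -824.2] mom [-751.4 -816.1] size [124.7 383.6] yaw 90.5
scene brown px [206.1  10.7] ctr [-742.6 -156.4] mom [-731.5 -185.7] size [117.7 787.3] yaw 88.1
top blue px [348.4 218.2] ctr [ 446.3 -377.2] mom [ 445.8 -376.9] size [ 49.5 100.3] yaw 167.7
top blue px [283.1 109.3] ctr [ 795.9 -193.2] mom [ 796.7 -191. ] size [ 87.8 133.5] yaw 172.1
top brown px [163.  379.1] ctr [  2.9 185.5] mom [  1.4 177.8] size [ 25.1 191.6] yaw 90.0
top brown px [267.3 179.4] ctr [ 562.4 -135.1] mom [ 565.7 -132.2] size [139.2 152.2] yaw 28.3
top brown px [499.5 140.2] ctr [ 665.2 -853.8] mom [ 673.7 -866. ] size [103.3 435.2] yaw 171.4
t 45.3 pos [ 493.  -109.7  122.6] jaw -84.9 w 65.7 F [-1.   0.4 -0.3] j6 1.56
 dworld [ -46.1 -265.6  -22.6] | in present tool [-69.6 260.4  22.7] | in goal tool [ 13.9 269.2  22.6] | rotvec deg [ 0.   0.1 17.9]
```

View pics/s13.png

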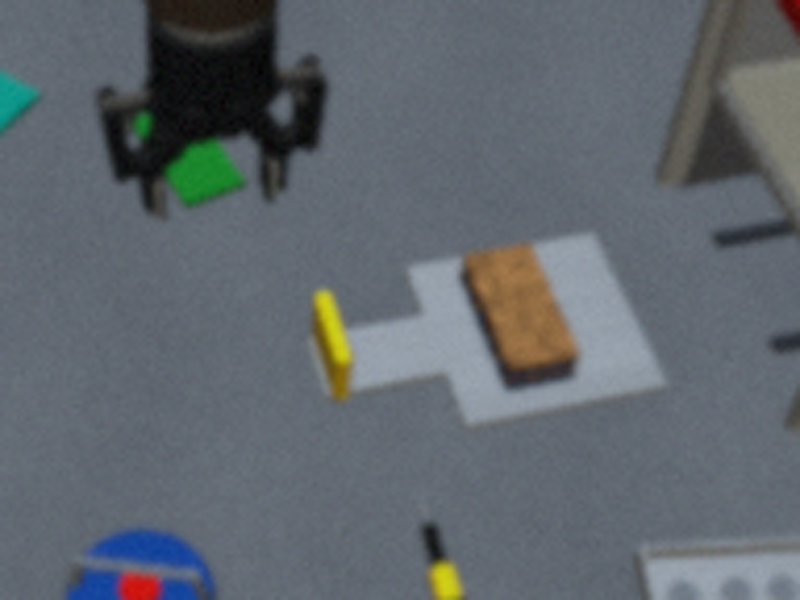

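{"method": "send_rows", "body": {"translation": [[-14,52,0],[-14,52,0],[-14,52,0],[-14,52,0],[-14,52,0]], "dr": [[0,0,0],[0,0,0],[0,0,0],[0,0,0],[0,0,9]], "grip": [66,66,66,66,66]}}

```text
clock: 45.92
position: [449.7, -373.1, 122.8]
ee_rot: [0.999, -0.033, 0.0, 0.0]
contact_force: [1.0, -0.1, -0.4]
gripper_width: 66.0
```

{"method": "send_rows", "body": {"translation": [[0,0,30],[0,0,40],[0,0,30],[0,0,0],[0,0,0]], "dr": [[0,0,8.8],[0,0,0],[0,0,0],[0,0,0],[0,0,0]], "grip": [66,66,66,66,66]}}

```text
clock: 46.55
position: [450.8, -372.0, 23.9]
ee_rot: [0.994, -0.107, 0.001, 0.0]
contact_force: [0.5, -0.1, 1.1]
gripper_width: 66.0
```

{"method": "send_rows", "body": {"translation": [[0,0,0],[0,0,0],[0,0,0],[0,0,0],[0,0,0]], "dr": [[0,0,0],[0,0,0],[0,0,0],[0,0,0],[0,0,0]], "grip": [66,66,66,66,66]}}

```text
clock: 47.18
position: [449.7, -371.7, 22.9]
ee_rot: [0.994, -0.108, 0.0, 0.0]
contact_force: [-0.6, 0.4, 1.1]
gripper_width: 65.7
```

```bash
python3 -c "
from h import *
plan([446.9,-375.2,0],77.3)"
```

```text
t 47.17 pos [ 449.7 -371.7   22.9] jaw -102.3 w 65.7 F [-0.6  0.4  1.1] j6 1.77
 dworld [ -2.8  -3.5 -22.9] | in present tool [-2.   4.  22.9] | in goal tool [-2.   4.  22.9] | rotvec deg [ 0.  -0.   0.4]
```

{"method": "send_rows", "body": {"translation": [[-2,4,8],[0,0,10],[0,0,5],[0,0,0],[0,0,0]], "dr": [[0,0,0.4],[0,0,0],[0,0,0],[0,0,0],[0,0,0]], "grip": [66,66,66,66,50]}}

```text
clock: 47.8
position: [447.1, -375.3, -0.1]
ee_rot: [0.994, -0.111, 0.0, 0.0]
contact_force: [0.4, -0.1, 0.3]
gripper_width: 50.4
```

{"method": "send_rows", "body": {"translation": [[0,0,0],[0,0,0],[0,0,0],[0,0,0],[0,0,-8]], "dr": [[0,0,0],[0,0,0],[0,0,0],[0,0,0],[0,0,0]], "grip": [44,40,40,40,40]}}

```text
clock: 48.42
position: [446.1, -374.7, 7.1]
ee_rot: [0.994, -0.111, -0.001, -0.001]
contact_force: [-0.1, -0.1, -0.8]
gripper_width: 47.6
```

{"method": "send_rows", "body": {"translation": [[0,0,-30],[0,0,-40],[0,0,-40],[0,0,0],[0,0,0]], "dr": [[0,0,0],[0,0,0],[0,0,0],[0,0,-9],[0,0,-9.2]], "grip": [40,40,40,40,40]}}

```text
clock: 49.05
position: [446.6, -374.9, 118.2]
ee_rot: [0.999, 0.05, 0.0, -0.0]
contact_force: [-0.2, 0.3, -0.5]
gripper_width: 47.6
```

```bash
python3 -c "
from h import *
plan([535.7,98.6,118],95.5)"
```

```text
t 49.05 pos [ 446.6 -374.9  118.2] jaw -84.3 w 47.6 F [-0.2  0.3 -0.5] j6 2.09
 dworld [ 8.910e+01  4.735e+02 -2.000e-01] | in present tool [ 135.8 -462.3    0.5] | in goal tool [ 1.340e+02 -4.628e+02  2.000e-01] | rotvec deg [-0.  -0.   0.2]
```

{"method": "send_rows", "body": {"translation": [[13.4,-46.3,0],[13.4,-46.3,0],[13.4,-46.3,0],[13.4,-46.3,0],[13.4,-46.3,0]], "dr": [[0,0,0],[0,0,0],[0,0,0],[0,0,0],[0,0,0]], "grip": [40,40,40,40,40]}}

```text
clock: 49.68
position: [491.3, -136.8, 117.7]
ee_rot: [0.999, 0.047, -0.0, -0.0]
contact_force: [0.4, 0.3, -1.5]
gripper_width: 47.5
```

{"method": "send_rows", "body": {"translation": [[13.4,-46.3,0],[13.4,-46.3,0],[13.4,-46.3,0],[13.4,-46.3,0],[13.4,-46.3,0]], "dr": [[0,0,0],[0,0,0],[0,0,0],[0,0,0],[0,0,0]], "grip": [40,40,40,40,40]}}

```text
clock: 50.3
position: [535.9, 99.9, 117.6]
ee_rot: [0.999, 0.048, -0.0, 0.0]
contact_force: [0.7, -0.1, -0.7]
gripper_width: 47.9
```

{"method": "send_rows", "body": {"translation": [[0,0,30],[0,0,30],[0,0,0],[0,0,0],[0,0,0]], "dr": [[0,0,0],[0,0,0],[0,0,0],[0,0,0],[0,0,0]], "grip": [40,40,40,40,40]}}

```text
clock: 50.92
position: [537.2, 98.7, 59.2]
ee_rot: [0.999, 0.047, 0.001, -0.001]
contact_force: [1.0, 0.2, -0.5]
gripper_width: 47.5
```

{"method": "send_rows", "body": {"translation": [[0,0,0],[0,0,0],[0,0,0],[0,0,0],[0,0,0]], "dr": [[0,0,0],[0,0,0],[0,0,0],[0,0,0],[0,0,0]], "grip": [40,40,40,40,40]}}

```text
clock: 51.55
position: [536.3, 98.4, 57.8]
ee_rot: [0.999, 0.048, -0.0, 0.0]
contact_force: [-1.2, -0.3, -1.1]
gripper_width: 47.6
```

```bash
python3 -c "
from h import *
plan([535.7,98.6,40],95.5)
im=arm.get_image('scene');cv2.imwrite('pics/s14.png',cv2.resize(im[130:250,240:400][:,:,::-1],(800,600),interpolation=cv2.INTER_CUBIC))"
```

```text
t 51.55 pos [536.3  98.4  57.8] jaw -84.5 w 47.6 F [-1.2 -0.3 -1.1] j6 1.19
 dworld [ -0.6   0.2 -17.8] | in present tool [-0.5 -0.2 17.8] | in goal tool [-0.5 -0.2 17.8] | rotvec deg [ 0.  0. -0.]
```

View pics/s14.png

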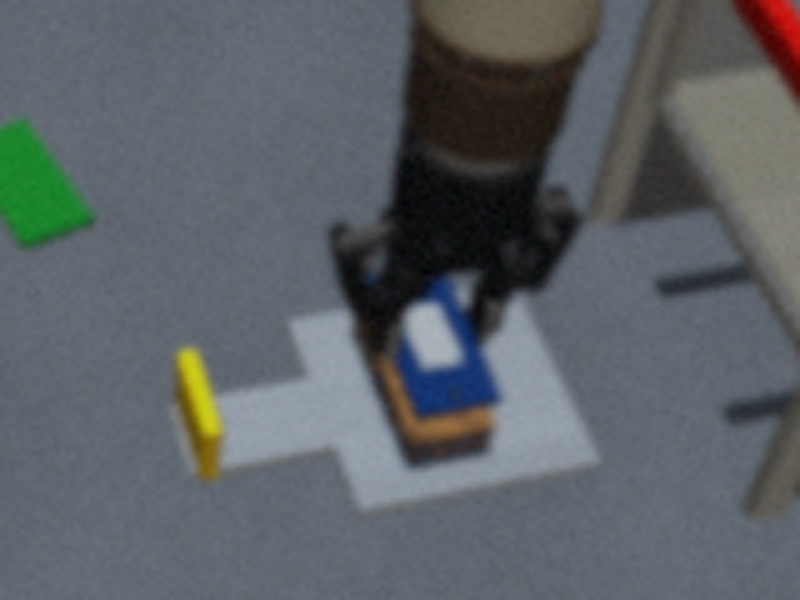

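{"method": "send_rows", "body": {"translation": [[-0.5,-0.2,6],[0,0,6],[0,0,4],[0,0,1.3],[0,0,0]], "dr": [[0,0,0],[0,0,0],[0,0,0],[0,0,0],[0,0,0]], "grip": [40,40,40,40,40]}}

```text
clock: 52.22
position: [535.8, 98.6, 40.5]
ee_rot: [0.999, 0.048, 0.0, -0.0]
contact_force: [-0.9, -0.4, -0.3]
gripper_width: 47.8
```

{"method": "send_rows", "body": {"translation": [[0,0,0.6],[0,0,0],[0,0,0],[0,0,0],[0,0,0]], "dr": [[0,0,0],[0,0,0],[0,0,0],[0,0,0],[0,0,0]], "grip": [40,40,40,40,40]}}

```text
clock: 52.85
position: [535.8, 98.6, 40.5]
ee_rot: [0.999, 0.048, 0.0, -0.0]
contact_force: [-2.0, -0.0, 5.0]
gripper_width: 47.8
```

{"method": "send_rows", "body": {"translation": [[0,0,0],[0,0,0],[0,0,0],[0,0,-20],[0,0,-30]], "dr": [[0,0,0],[0,0,0],[0,0,0],[0,0,0],[0,0,0]], "grip": [60,66,66,66,66]}}

```text
clock: 53.48
position: [535.1, 98.2, 89.4]
ee_rot: [0.999, 0.048, -0.001, 0.001]
contact_force: [0.4, 0.4, 0.7]
gripper_width: 65.9
```

{"method": "send_rows", "body": {"translation": [[0,0,-30],[0,45,0],[0,45,0],[0,45,0],[0,0,0]], "dr": [[0,0,0],[0,0,0],[0,0,0],[0,0,0],[0,0,0]], "grip": [66,50,50,50,50]}}

```text
clock: 54.1
position: [548.5, -38.2, 119.6]
ee_rot: [0.999, 0.045, -0.0, 0.0]
contact_force: [0.6, -0.1, 0.8]
gripper_width: 50.1
```

```bash
python3 - <<'E'
from h import *
ims={n:arm.get_image(n) for n in('scene','top')}
blobs('scene',ims['scene'],'blue',48,400);blobs('scene',ims['scene'],'brown',6,600);blobs('top',ims['top'],'blue',48,200)
cv2.imwrite('pics/s15.png',np.hstack([cv2.resize(ims['scene'][170:240,280:370][:,:,::-1],(450,350),interpolation=cv2.INTER_CUBIC),cv2.resize(ims['top'][150:230,150:230][:,:,::-1],(350,350),interpolation=cv2.INTER_CUBIC)]))
cv2.imwrite('pics/s15w.png',cv2.resize(ims['scene'][:,:,::-1],(800,600)))
plan([548.6,-35.4,26],95.5)
E
```

```text
scene blue px [234.5 285.4] ctr [ 753.2 -181.7] mom [ 761.3 -179.8] size [ 84.3 142. ] yaw 175.9
scene blue px [324.5 201.2] ctr [535.6  97.3] mom [537.2  98.2] size [ 50.9 100.8] yaw 5.1
scene blue px [415.7  11.8] ctr [-641.   909.6] mom [-615.4  886.1] size [493.9 529.7] yaw 67.8
scene brown px [ 18.1 147.1] ctr [ 107.6 -914.3] mom [ 133.7 -891.3] size [126.  812.5] yaw 3.4
scene brown px [103.2  74.9] ctr [-289.7 -648.7] mom [-271.6 -641.1] size [263.3 459.2] yaw 10.8
scene brown px [280.2  69.3] ctr [-238.2  101.8] mom [-205.4  101.5] size [185.4 443.3] yaw 9.4
scene brown px [81.  19.9] ctr [-831.  -849.6] mom [-827.3 -841.8] size [128.9 398.6] yaw 90.6
scene brown px [212.3  10.4] ctr [-807.2 -112.9] mom [-806.  -153.5] size [122.7 902.8] yaw 86.8
top blue px [192.3 199.3] ctr [518.3  93.1] mom [510.2  91. ] size [49.3 66.4] yaw 4.7
top blue px [283.1 109.3] ctr [ 780.7 -189.3] mom [ 781.4 -187.2] size [ 84.5 128.5] yaw 172.1
t 54.2 pos [548.6 -36.1 119.7] jaw -84.6 w 49.9 F [ 0.6  0.3 -0. ] j6 1.44
 dworld [  0.    0.7 -93.7] | in present tool [ 0.1 -0.7 93.7] | in goal tool [ 0.1 -0.7 93.7] | rotvec deg [-0.   0.  -0.1]
```

View pics/s15.png

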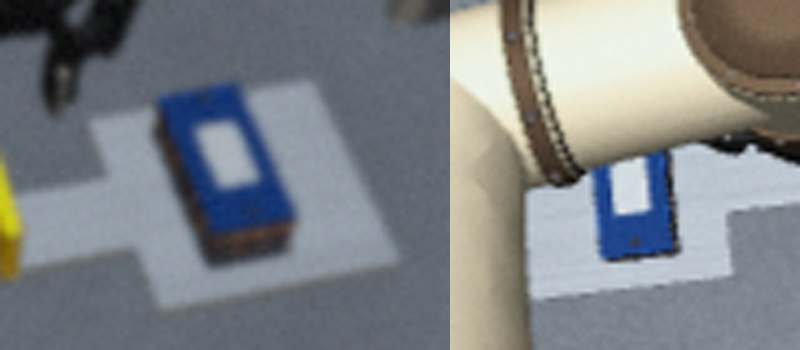

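View pics/s15w.png

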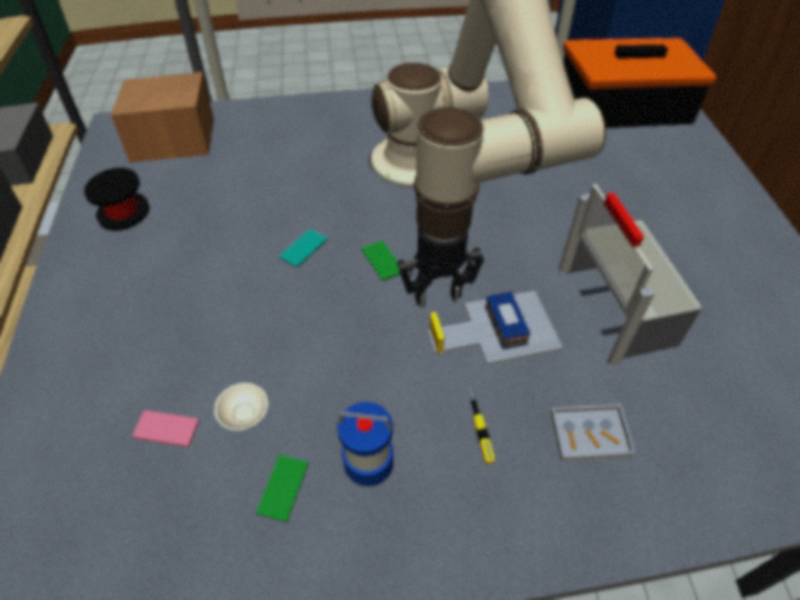

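{"method": "send_rows", "body": {"translation": [[0,-0.7,30],[0,0,35],[0,0,20],[0,0,8],[0,0,0]], "dr": [[0,0,0],[0,0,0],[0,0,0],[0,0,0],[0,0,0]], "grip": [50,50,50,50,50]}}

```text
clock: 54.82
position: [548.7, -34.4, 26.8]
ee_rot: [0.999, 0.048, -0.0, 0.0]
contact_force: [-0.1, -0.7, -0.0]
gripper_width: 50.3
```

{"method": "send_rows", "body": {"translation": [[0,0,0],[0,0,0],[0,0,0],[0,0,0],[0,0,0]], "dr": [[0,0,0],[0,0,0],[0,0,0],[0,0,0],[0,0,0]], "grip": [30,20,10,2,2]}}

```text
clock: 55.45
position: [549.0, -35.1, 27.8]
ee_rot: [0.999, 0.048, 0.001, -0.0]
contact_force: [-2.4, 0.9, 6.1]
gripper_width: 11.2
```

{"method": "send_rows", "body": {"translation": [[0,-2,0],[0,-5,0],[0,-8,0],[0,-12,0],[0,-15,0]], "dr": [[0,0,0],[0,0,0],[0,0,0],[0,0,0],[0,0,0]], "grip": [2,2,2,2,2]}}

```text
clock: 56.08
position: [545.1, 6.1, 27.8]
ee_rot: [0.999, 0.048, 0.001, 0.0]
contact_force: [0.4, -3.0, 5.5]
gripper_width: 10.7
```

{"method": "send_rows", "body": {"translation": [[0,-15,0],[0,-15,0],[0,-15,0],[0,-15,0],[0,-15,0]], "dr": [[0,0,0],[0,0,0],[0,0,0],[0,0,0],[0,0,0]], "grip": [2,2,2,2,2]}}

```text
clock: 56.7
position: [537.8, 81.0, 27.8]
ee_rot: [0.999, 0.048, 0.0, 0.0]
contact_force: [-0.6, -4.4, 5.1]
gripper_width: 10.8
```

{"method": "send_rows", "body": {"translation": [[0,-15,0],[0,-15,0],[0,-15,0],[0,-14,0],[0,-11,0]], "dr": [[0,0,0],[0,0,0],[0,0,0],[0,0,0],[0,0,0]], "grip": [2,2,2,2,2]}}

```text
clock: 57.32
position: [531.1, 150.8, 27.8]
ee_rot: [0.999, 0.048, 0.0, 0.0]
contact_force: [-0.0, -3.4, 7.3]
gripper_width: 10.7
```

{"method": "send_rows", "body": {"translation": [[0,-8,0],[0,-6,0],[0,-4,0],[0,-2,0],[0,0,0]], "dr": [[0,0,0],[0,0,0],[0,0,0],[0,0,0],[0,0,0]], "grip": [2,2,2,2,2]}}

```text
clock: 57.95
position: [529.2, 170.7, 27.8]
ee_rot: [0.999, 0.048, 0.0, 0.0]
contact_force: [-1.0, -1.0, 5.3]
gripper_width: 10.7
```

{"method": "send_rows", "body": {"translation": [[0,-3,0],[0,-2,0],[0,-1.5,0],[0,-1,0],[0,0,0]], "dr": [[0,0,0],[0,0,0],[0,0,0],[0,0,0],[0,0,0]], "grip": [2,2,2,2,2]}}

```text
clock: 58.58
position: [528.5, 177.9, 27.8]
ee_rot: [0.999, 0.048, 0.0, 0.0]
contact_force: [-0.5, -1.2, 6.0]
gripper_width: 11.2
```

{"method": "send_rows", "body": {"translation": [[0,-1,0],[0,-1,0],[0,-0.5,0],[0,0,0],[0,0,0]], "dr": [[0,0,0],[0,0,0],[0,0,0],[0,0,0],[0,0,0]], "grip": [2,2,2,2,2]}}

```text
clock: 59.2
position: [528.4, 178.6, 27.9]
ee_rot: [0.999, 0.048, -0.0, 0.001]
contact_force: [2.2, -10.2, 6.3]
gripper_width: 11.1
```

{"method": "send_rows", "body": {"translation": [[0,1.5,0],[0,0,0],[0,0,0],[0,0,0],[0,0,-10]], "dr": [[0,0,0],[0,0,0],[0,0,0],[0,0,0],[0,0,0]], "grip": [2,15,40,50,50]}}

```text
clock: 59.82
position: [527.4, 179.2, 36.4]
ee_rot: [0.999, 0.048, -0.001, 0.001]
contact_force: [-1.2, 0.6, -0.5]
gripper_width: 49.9
```

{"method": "send_rows", "body": {"translation": [[0,0,-40],[0,0,-55],[0,0,-55],[0,0,-55],[0,0,-55]], "dr": [[0,0,0],[0,0,0],[0,0,0],[0,0,0],[0,0,0]], "grip": [50,50,50,50,50]}}

```text
clock: 60.45
position: [527.6, 179.3, 299.7]
ee_rot: [0.999, 0.048, 0.001, -0.0]
contact_force: [1.2, 1.0, -1.4]
gripper_width: 49.9
```

{"method": "send_rows", "body": {"translation": [[0,0,-10],[0,0,0],[0,0,0],[0,0,0],[0,0,0]], "dr": [[0,0,0],[0,0,0],[0,0,0],[0,0,0],[0,0,0]], "grip": [50,50,50,50,50]}}

```text
clock: 61.08
position: [527.9, 179.3, 305.9]
ee_rot: [0.999, 0.048, -0.001, 0.001]
contact_force: [-0.0, 0.2, -0.5]
gripper_width: 50.1
```

```bash
python3 - <<'E'
from h import *
ims={n:arm.get_image(n) for n in('scene','top')}
cv2.imwrite('pics/s16.png',np.hstack([cv2.resize(ims['scene'][100:260,300:460][:,:,::-1],(400,400),interpolation=cv2.INTER_CUBIC),cv2.resize(ims['top'][130:260,60:190][:,:,::-1],(400,400),interpolation=cv2.INTER_CUBIC)]))
blobs('top',ims['top'],'yellow',56,60)
print([(np.round(d['xyz'],1),round(d['confidence'],2)) for d in arm.place_of('tray_grip','scene')[:1]])
plan([519.3,267.8,300],95.5)
E
```

```text
top yellow px [164.5 193.7] ctr [528.3 171.1] mom [527.7 171.7] size [18.5 59.7] yaw 7.4
[(array([527.9, 177.6,  44.9]), 0.66)]
t 61.23 pos [528.  179.4 306.5] jaw -84.5 w 49.5 F [-0.2  0.   0.5] j6 1.05
 dworld [-8.7 88.4 -6.5] | in present tool [ -0.3 -88.8   6.5] | in goal tool [ -0.2 -88.8   6.5] | rotvec deg [ 0.  0. -0.]
```

View pics/s16.png

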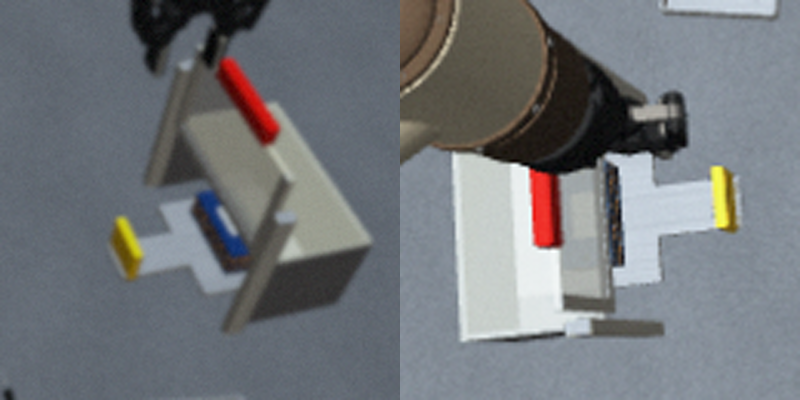

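{"method": "send_rows", "body": {"translation": [[0,-30,0],[0,-30,0],[0,-28.8,0],[0,0,0],[0,0,0]], "dr": [[0,0,0],[0,0,0],[0,0,0],[0,0,0],[0,0,0]], "grip": [60,60,60,60,60]}}

```text
clock: 61.85
position: [519.6, 267.5, 306.8]
ee_rot: [0.999, 0.048, -0.0, 0.0]
contact_force: [-0.2, -0.0, -0.7]
gripper_width: 60.0
```

{"method": "send_rows", "body": {"translation": [[0,0,25],[0,0,25],[0,0,20],[0,0,8],[0,0,0]], "dr": [[0,0,0],[0,0,0],[0,0,0],[0,0,0],[0,0,0]], "grip": [60,60,60,60,60]}}

```text
clock: 62.48
position: [519.8, 267.2, 229.0]
ee_rot: [0.999, 0.047, -0.0, 0.0]
contact_force: [0.1, -0.2, 0.0]
gripper_width: 59.8
```

{"method": "send_rows", "body": {"translation": [[0,0,0],[0,0,0],[0,0,0],[0,0,0],[0,0,0]], "dr": [[0,0,0],[0,0,0],[0,0,0],[0,0,0],[0,0,0]], "grip": [45,30,20,5,5]}}

```text
clock: 63.1
position: [519.7, 268.1, 229.3]
ee_rot: [0.999, 0.048, 0.0, -0.0]
contact_force: [-0.6, 0.6, 1.3]
gripper_width: 15.1
```

{"method": "send_rows", "body": {"translation": [[0,0,3],[0,0,6],[0,0,8],[0,0,8],[0,0,8]], "dr": [[0,0,0],[0,0,0],[0,0,0],[0,0,0],[0,0,0]], "grip": [5,5,5,5,5]}}

```text
clock: 63.72
position: [519.7, 268.1, 195.3]
ee_rot: [0.999, 0.048, 0.0, -0.0]
contact_force: [-0.7, 1.8, 3.0]
gripper_width: 15.1
```

{"method": "send_rows", "body": {"translation": [[0,0,8],[0,0,8],[0,0,8],[0,0,8],[0,0,8]], "dr": [[0,0,0],[0,0,0],[0,0,0],[0,0,0],[0,0,0]], "grip": [5,5,5,5,5]}}

```text
clock: 64.35
position: [519.7, 268.0, 155.4]
ee_rot: [0.999, 0.048, 0.0, -0.0]
contact_force: [-1.2, 3.1, 3.4]
gripper_width: 15.0
```

{"method": "send_rows", "body": {"translation": [[0,0,7],[0,0,5],[0,0,4],[0,0,3],[0,0,2]], "dr": [[0,0,0],[0,0,0],[0,0,0],[0,0,0],[0,0,0]], "grip": [5,5,5,5,5]}}

```text
clock: 64.97
position: [519.7, 268.0, 134.9]
ee_rot: [0.999, 0.048, 0.0, -0.0]
contact_force: [-0.7, 3.2, 3.0]
gripper_width: 15.1
```

{"method": "send_rows", "body": {"translation": [[0,0,1.5],[0,0,1],[0,0,1],[0,0,0.5],[0,0,0]], "dr": [[0,0,0],[0,0,0],[0,0,0],[0,0,0],[0,0,0]], "grip": [5,5,5,5,5]}}

```text
clock: 65.6
position: [519.8, 268.0, 130.9]
ee_rot: [0.999, 0.048, 0.0, -0.0]
contact_force: [0.6, 4.6, 1.1]
gripper_width: 15.0
```

{"method": "send_rows", "body": {"translation": [[0,0,1],[0,0,0.5],[0,0,0.5],[0,0,0],[0,0,0]], "dr": [[0,0,0],[0,0,0],[0,0,0],[0,0,0],[0,0,0]], "grip": [5,5,5,5,5]}}

```text
clock: 66.22
position: [519.7, 268.0, 129.5]
ee_rot: [0.999, 0.048, 0.0, -0.0]
contact_force: [-1.8, 5.4, 5.2]
gripper_width: 15.2
```

{"method": "send_rows", "body": {"translation": [[0,0,0.5],[0,0,0.5],[0,0,0],[0,0,0],[0,0,0]], "dr": [[0,0,0],[0,0,0],[0,0,0],[0,0,0],[0,0,0]], "grip": [5,5,5,5,5]}}

```text
clock: 66.85
position: [519.8, 268.0, 129.4]
ee_rot: [0.999, 0.048, 0.001, -0.0]
contact_force: [-4.0, 5.2, 8.5]
gripper_width: 15.2
```

{"method": "send_rows", "body": {"translation": [[0,0,0],[0,0,0],[0,0,0],[0,0,0],[0,0,-15]], "dr": [[0,0,0],[0,0,0],[0,0,0],[0,0,0],[0,0,0]], "grip": [25,50,60,60,60]}}

```text
clock: 67.47
position: [518.9, 267.1, 142.1]
ee_rot: [0.999, 0.047, -0.001, 0.001]
contact_force: [-0.1, 0.1, 0.3]
gripper_width: 59.7
```

{"method": "send_rows", "body": {"translation": [[0,0,-30],[0,0,-40],[0,0,-40],[-25,-45,0],[-25,-45,0]], "dr": [[0,0,0],[0,0,0],[0,0,0],[0,0,0],[0,0,0]], "grip": [60,60,60,60,60]}}

```text
clock: 68.1
position: [461.1, 353.4, 255.0]
ee_rot: [0.999, 0.047, 0.001, -0.001]
contact_force: [-0.4, 0.7, 0.4]
gripper_width: 60.0
```

{"method": "send_rows", "body": {"translation": [[-25,-45,0],[-25,-45,0],[-25,-45,0],[0,0,0],[0,0,0]], "dr": [[0,0,0],[0,0,0],[0,0,0],[0,0,0],[0,0,0]], "grip": [60,60,60,60,60]}}

```text
clock: 68.72
position: [373.8, 479.9, 253.7]
ee_rot: [0.999, 0.048, 0.0, -0.0]
contact_force: [0.2, 0.6, 0.3]
gripper_width: 59.9
```

```bash
python3 - <<'E'
from h import *
ims={n:arm.get_image(n) for n in('scene','top')}
cv2.imwrite('pics/s17.png',np.hstack([cv2.resize(ims['scene'][100:260,300:460][:,:,::-1],(400,400),interpolation=cv2.INTER_CUBIC),cv2.resize(ims['top'][130:260,60:190][:,:,::-1],(400,400),interpolation=cv2.INTER_CUBIC)]))
for n in ims:
  blobs(n,ims[n],'red',161,40);blobs(n,ims[n],'yellow',56,60)
  for t in('sash_handle','tray_grip','tray_pad','plate1'): print(n,t,[(np.round(d['xyz'],1),round(d['confidence'],2)) for d in arm.place_of(t,n)[:2]])
plan([300,500,300],95.5)
E
```

```text
scene red px [389.2 165.7] ctr [524.7 266.1] mom [525.7 266. ] size [ 14.3 106.5] yaw 5.1
scene yellow px [311.4 287.9] ctr [796.3   1.3] mom [796.3   1.3] size [16.2 38.3] yaw 2.3
scene yellow px [351.4 196.3] ctr [542.4 176.3] mom [535.7 176.8] size [18.8 83.8] yaw 176.6
scene sash_handle [(array([518.5, 266.4, 147.8]), 0.96)]
scene tray_grip [(array([525.8, 177.3,  40.5]), 0.73)]
scene tray_pad [(array([514.8, 315.4,  13.9]), 0.78)]
scene plate1 []
top red px [121.  192.9] ctr [519.4 262.7] mom [518.2 262.5] size [ 14.9 106. ] yaw 5.4
top yellow px [164.  193.7] ctr [528.3 171.2] mom [527.7 173.3] size [18.3 59.8] yaw 7.8
top sash_handle [(array([522.4, 267.2, 145.6]), 0.77)]
top tray_grip [(array([525.9, 180.1,  43.4]), 0.71)]
top tray_pad []
top plate1 []
t 69.22 pos [374.1 479.7 253. ] jaw -84.6 w 60.4 F [ 0.4 -0.1  0.1] j6 0.49
 dworld [-74.1  20.3  47. ] | in present tool [-71.8 -27.3 -47. ] | in goal tool [-71.8 -27.3 -47. ] | rotvec deg [-0.  -0.  -0.1]
```

View pics/s17.png

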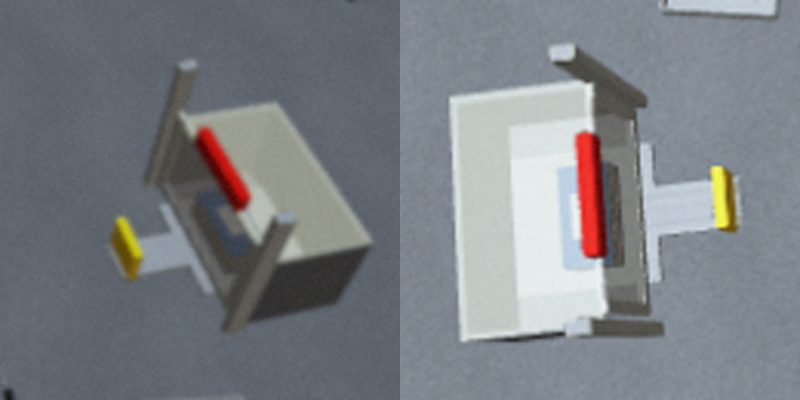

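```bash
python3 - <<'E'
from bench import arm
print(arm.job_done())
E
```

```text
the job is handed in; nothing more can be done
None
```

The job is done and handed in at about 69 s. The sash is shut, the tray is home, and all three plates are in one pile on the pad.

- **Sequence:** I raised the sash to its stop and pulled the tray out to its stop. I then stacked plate, sheet, plate, sheet, plate on the pad, pushed the tray home and lowered the sash slowly until it was shut. Both sheets were used. I did not touch the pen, lantern, dish, key tray or the coloured look-alikes.
- **Knocked sheet:** one brown sheet shifted about 20 mm early in the run. I measured it again before picking it up.
- **Sash:** it came to its stop, and the cameras put the handle at 146–148 mm; 148 mm is shut.
- **Tray:** it met its stop with about 10 N, with the gripper reading within 1 mm of where it gripped the tray at home. In the last top picture the yellow grip's outline read about 7.5° of turn against 5.2° at the start. I could not explain this; the tray still ran straight to its stop.
- **Pile:** the layers agreed to within 1–2 mm of each other in the scene camera before the tray went in. Through the cabinet's clear roof the pile still looked square at the end. The networks could not detect the plates inside the shut cabinet, so that last check was by eye only.

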